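Turn the battery magazine and press the red battery home in the case

TASK

Turn the revolving battery magazine by its upright pins until the red battery lies in the opening of the clear cover, then take the red battery out and press it fully home between the sprung lips of the empty cutout in the green battery case, without forcing it. Leave every other battery where it lies: the green and the blue one in their pockets of the magazine, and the blue one in the case.

Things in the scene. Friction and masses are not known exactly. Their poses are not given: they have to be found in the camera images.
- stand: fixed foot, spindle and clear flat cover of the magazine; origin on the bench under the spindle axis, z up. The cover (radius 104 mm, underside 57, top 61 mm above the bench; spindle nut in the middle to 73 mm) spans all but a sector of 48 degrees to either side of the stand's own -x axis, which points roughly to the robot: that gap is the opening. Nothing can be taken from under the cover
- opening (a point): fixed point in the middle of the cover's opening: 70 mm from the spindle axis along the stand's -x, 36.5 mm above the bench, where the centre of a battery lies whose pocket faces the opening squarely
- turntable: grey disc, 280 mm across, upper face 29 mm above the bench, origin on the spindle axis 15 mm above the bench; turns both ways about the spindle, more than a full turn, against friction (about 0.15 N m, 1.2 N at a pin), and stays where it is left. Four radial pockets at its own +x (vacant), +y (green battery), -x (red), -y (blue)
- pin0 (a point): steel pin with a black top on the turntable, 12 mm thick, standing from the disc up to 74 mm above the bench, 130 mm from the spindle axis, outside the cover, at 45 degrees between the turntable's +x and +y; for pushing the disc round. This point is on the pin's axis, 54 mm above the bench
- pin1 (a point): the same: pin 90 degrees further round, between +y and -x
- pin2 (a point): the same: pin between -x and -y
- pin3 (a point): the same: pin between -y and +x
- red_centre (a point): centre of the loose red and white battery, modelled as a bar 14.5 x 50 x 14.5 mm, 23 g; its own y runs along its 50 mm length, z up; it lies in the red pocket with its length pointing to the spindle, centre 36.5 mm above the bench, and may be gripped across its 14.5 mm width anywhere. Which end is which does not matter
- green_centre (a point): centre of the green and yellow battery in the magazine, same size; to stay in its pocket
- blue_centre (a point): centre of the blue and yellow battery in the magazine, same size; to stay in its pocket
- spare_centre (a point): centre of the blue and yellow battery that already sits in the case's other cutout; to stay there
- red_pocket (a point): point on the turntable where the red battery's centre lies in its pocket, 70 mm from the spindle axis. Each pocket has four corner cheeks and two end stops, 10 mm high (top 38 mm above the bench), which leave the middle 36 mm of the battery's length free down to the disc at both sides
- green_pocket (a point): the same for the green battery
- blue_pocket (a point): the same for the blue battery in the magazine
- case: battery case fixed to the bench, black base, green insert, 104 (its x) x 86 (its y) x 20 mm high, origin under its middle, z up. Two cutouts along its y: the empty one at x = -25 mm, one with a blue battery at x = +25 mm. Each is 18 x 53 mm at the rim and 12 mm deep (floor 8 mm above the bench): a battery that is home stands 2.5 mm proud of the insert, its top 22.5 mm above the bench
- empty_cutout (a point): where the red battery's centre lies when home: middle of the empty cutout, 15.5 mm above the bench, axes as the case's. Two grey sprung lips, 34 mm long, slope from 18 mm apart at the rim to 11.5 mm near the floor. A battery laid in level rests on them with its centre about 23 mm above the bench; 6 to 15 N on its middle presses it to the floor. No room for fingers in the cutout: let go, press on top

How it is judged:
By the outcome, as a careful person would: the job done as asked, in the order asked, and still so for the second after the job is handed in, with the robot touching nothing.
It also fails if it takes over 67 s, if anything falls off the work surface, if the arm or the gripper's body presses on something with over 40 N, if the wrist force passes 120 N, or if a joint passes its speed limit or range.

ROBOT

A 7-joint arm with a two-finger parallel gripper is mounted at the origin on a cart in front of the work surface, level with it; the furniture and walls round the work are solid. World frame = base frame: x ahead of the robot, y to its left, z up, the work surface at z = 0. Lengths are in mm, angles in rad, forces in N, time in s.
With the tool pointing down it reaches from about 400 to 875 mm from the base axis. Payload 4.4 kg.
Tool frame: the origin (TCP) lies on the centre line of the jaws, within the pads' length; the fingertips stand 11 mm ahead of it and the grasp point (between the pads) lies 8 mm behind it (ctrl.tips_ahead is the distance from the TCP to the fingertips, in mm); z points along the fingers, y is the line along which they close (so a half turn about z gives the same grasp; the last joint's range is limited). The gripper opens to 85 mm and grips with 20 to 120 N. Pads are 22 mm wide; open, the fingers measure 114 mm over their backs; the gripper's body (76 mm by 85 mm) begins 54 mm behind the grasp point. The pads swing forward as they close: fully open they stand 13 mm farther back than shut.
Start: joints at [-1.343, 0.628, 0.038, 1.517, -0.027, 0.996, -0.02], TCP at [188.211, 622.169, 242.313] pointing down, gripper open.
Joint ranges: [-3.06, 3.06], [-0.37, 2.12], [-1.25, 1.32], [0.18, 2.47], [-1.1, 4.24], [0.23, 1.98], [-2.94, 2.94]. Speed limits (rad/s): [2.57, 2.57, 3.14, 3.14, 3.14, 3.14, 3.14].

INTERFACE

Orientations are given as [roll, pitch, yaw] about the fixed x, y, z axes, in that order (R = Rz(yaw) Ry(pitch) Rx(roll)).
In Python, from cell import ctrl, eyes, job gives the robot as it stands. The module is installed in compiled form; this text tells all that it offers.
- The arm moves only by the tool carry_out, never from a script. Its argument "moves" is a list of rows, each an object of numbers: "tx", "ty", "tz": the shift along the tool's x, y, z as a fraction of full scale; "twist": the turn about the tool's z as a fraction of full scale; "fingers": the opening, from 0 (shut) to 1 (fully open). In form: [{"tx": .., "ty": .., "tz": .., "twist": .., "fingers": ..}, ...]. A call has 1 to 12 rows; each row shifts and turns the commanded pose from where the row before left it, along the tool's axes as they then stand; what a row does not reach is not made up. Full scale, the value 1, is 0.3 m for a shift and pi rad for a turn. A row lasts 1/8 s, in which the tool goes at most 62.5 mm and 10.7 degrees, less where a joint would pass 70% of its speed; a pose out of reach is approached as far as the arm can. A call with a number of a shift or a turn outside -1 to 1 is refused whole. A call with a gripper value outside its range is refused whole. The fingers move at their own pace and stop on an object; the grip force is fixed at half the most. Time passes only in rows, so rows that do not move let the fingers close. It gives the time, the measured TCP pose, the force, the opening and the grip force at its end, in the units of the state.
- ctrl.read_state(): the state, without advancing time (a new reading comes with each control period).
- eyes.get_image(name): name is "scene" or "top" or "wrist"; returns a dict with "color" (400x640x3 uint8, blue, green, red), "fovy" (degrees; the focal length in pixels is half the picture's height over the tangent of half this angle, whatever the lens; pixels are square), "cx", "cy" (the principal point, pixels), "world_from_camera" (4x4, takes a point from camera to world coordinates). Camera axes: x right, y up, looking along -z (the intrinsics and any distortion apply to the point x, -y, -z); pixel columns grow to the right and rows downward; lengths in mm; the calibration is good to about 2 mm. A picture is of the moment at which its call begins. There is no depth.
- job.finish_job(): hands the job in; it is judged then, once.
The state is a dict: "clock": time; "qpos": joint angles; "qd": joint speeds; "tau": joint torques, N m; "eef_pos": TCP position; "tool_rot": TCP orientation; "force": force on the tool from outside, world axes, zero at the start; "torque": the same for the moment, N m; "width": finger opening in mm; "gripper_force": force on a finger pad.
Only numpy, scipy, OpenCV 4.12 (cv2) and the standard library are available. Lean on these libraries where they do the work, as an engineer would, in place of code of your own. Each camera call takes 0.05 s, during which the arm holds its last target. There are 200 camera calls.

## Working session

There is one attempt and no reset: what is moved stays moved. The work goes in short steps, Python scripts to look and compute and a tool call to move; the robot and the scene stay as the last step left them, time stands still between calls to the robot, and variables do not carry over. Pictures are saved under pics/ and viewed, at most 10 in all, crops included, and the job is handed in when it is done.

Besides the shell and the picture viewer there is one more tool, called after "Call:" as name(argument=value, ...), one argument or row to a line, values as JSON. carry_out: Moves the arm, as the interface text tells. Its arguments: {"type":"object","properties":{"moves":{"type":"array","items":{"type":"object","properties":{"tx":{"type":"number","minimum":-1,"maximum":1},"ty":{"type":"number","minimum":-1,"maximum":1},"tz":{"type":"number","minimum":-1,"maximum":1},"twist":{"type":"number","minimum":-1,"maximum":1},"fingers":{"type":"number"}}}}},"required":["moves"]}

```bash
mkdir -p pics
python3 - <<'E'
from cell import ctrl,eyes
import cv2,numpy as np
s=ctrl.read_state()
for k in("clock","eef_pos","tool_rot","force","width"):print(k,s[k])
for n in("scene","top"):
    d=eyes.get_image(n);cv2.imwrite(f'pics/{n}0.png',d["color"]);print(n,d["fovy"],d["cx"],d["cy"],d.keys());print(np.round(d["world_from_camera"],3))
E
```

```text
clock 0.0
eef_pos [187.99178273 621.57884096 241.37778965]
tool_rot [-3.13966140e+00 -1.48199424e-05  2.84786617e+00]
force [ 0.53333367 -0.35122372  0.07927609]
width 85.30597166069963
scene 49.29876157251567 325.1848072507463 195.79663596141035 dict_keys(['color', 'fovy', 'cx', 'cy', 'world_from_camera'])
[[ 9.14000e-01  2.52000e-01 -3.19000e-01  2.37919e+02]
 [-4.06000e-01  5.77000e-01 -7.08000e-01 -6.19854e+02]
 [ 6.00000e-03  7.77000e-01  6.30000e-01  7.00895e+02]
 [ 0.00000e+00  0.00000e+00  0.00000e+00  1.00000e+00]]
top 47.903216383882125 315.27903204618195 196.90070807373505 dict_keys(['color', 'fovy', 'cx', 'cy', 'world_from_camera'])
[[-1.200000e-02  9.790000e-01 -2.030000e-01  3.639110e+02]
 [-1.000000e+00 -1.200000e-02  1.000000e-03  9.101300e+01]
 [-1.000000e-03  2.030000e-01  9.790000e-01  1.102245e+03]
 [ 0.000000e+00  0.000000e+00  0.000000e+00  1.000000e+00]]
```

View pics/top0.png

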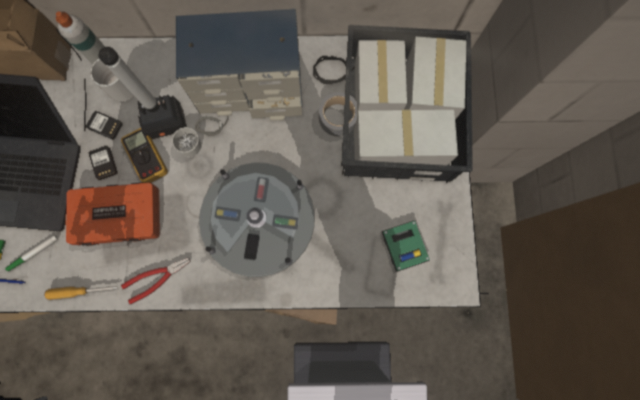

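View pics/scene0.png

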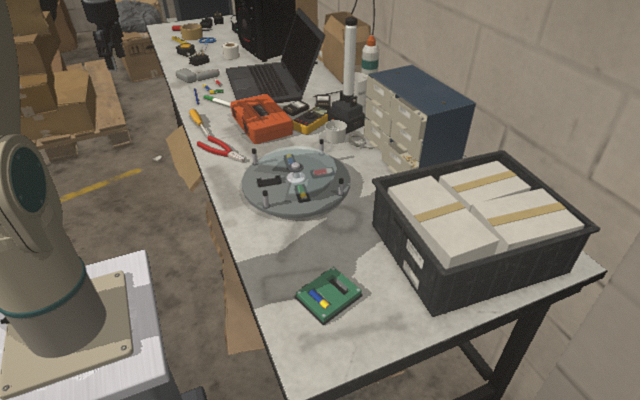

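The top view shows the magazine hub near (256,216), with the red battery at (261,188) on the far side and the vacant pocket at (251,246) facing the robot. The case is at (406,246) with its blue battery at (410,256). The scene view agrees. So the disc needs about half a turn.

```bash
cat > h.py <<'E'
import numpy as np,cv2
from cell import ctrl,eyes
def ray(d,px):
    T=np.array(d["world_from_camera"]);h=d["color"].shape[0]
    f=h/2/np.tan(np.radians(d["fovy"])/2)
    v=T[:3,:3]@np.array([(px[0]-d["cx"])/f,-(px[1]-d["cy"])/f,-1.]);return T[:3,3],v
def onz(d,px,z):
    o,v=ray(d,px);return (o+v*(z-o[2])/v[2])[:2]
def proj(d,p):
    T=np.array(d["world_from_camera"]);f=d["color"].shape[0]/2/np.tan(np.radians(d["fovy"])/2)
    c=T[:3,:3].T@(np.array(p)-T[:3,3]);return np.array([d["cx"]+f*c[0]/-c[2],d["cy"]-f*c[1]/-c[2]])
def blobs(mask,lo,hi):
    n,l,s,c=cv2.connectedComponentsWithStats(mask.astype(np.uint8))
    return [(i,s[i,4],c[i],l==i) for i in range(1,n) if lo<=s[i,4]<=hi]
E
python3 - <<'E'
from h import *
d=eyes.get_image("top");im=d["color"];hsv=cv2.cvtColor(im,cv2.COLOR_BGR2HSV)
H,S,V=[hsv[...,i].astype(int) for i in range(3)]
roi=np.zeros(V.shape,bool);roi[155:285,190:325]=1
print("dark");
for b in blobs(roi&(V<45),6,400):print(b[1],b[2].round(1),onz(d,b[2],74).round(1))
for n,m in dict(red=((H<8)|(H>172))&(S>110),blue=(H>100)&(H<130)&(S>100),yel=(H>18)&(H<35)&(S>110),grn=(H>40)&(H<90)&(S>90)).items():
    r=roi.copy();r[215:275,375:435]=1
    for b in blobs(r&m,6,3000):print(n,b[1],b[2].round(1),onz(d,b[2],44).round(1),onz(d,b[2],21).round(1))
r=np.zeros_like(roi);r[215:280,375:440]=1
m=(r&((S>90)&(V>30))).astype(np.uint8);m=cv2.morphologyEx(m,cv2.MORPH_CLOSE,np.ones((5,5)))
c=max(cv2.findContours(m,0,2)[0],key=cv2.contourArea)
q=cv2.boxPoints(cv2.minAreaRect(c));P=np.array([onz(d,p,20) for p in q]);print("case",P.round(1),P.mean(0),[np.linalg.norm(P[i]-P[i-1]).round(1) for i in range(4)])
a=cv2.resize(im[155:285,190:325],None,fx=4,fy=4,interpolation=2);b=cv2.resize(im[215:280,375:440],None,fx=4,fy=4,interpolation=2)
o=np.zeros((520,800,3),np.uint8);o[:,:540]=a;o[:260,540:]=b;cv2.imwrite('pics/crop.png',o)
E
```

```text
dark
8 [298.8 182.4] [611.9 127.8]
207 [251.2 246. ] [464.1 236.9]
blue 64 [406.5 256.4] [ 438.3 -121.9] [ 439.9 -126.5]
yel 39 [416.8 252.9] [ 446.2 -146.5] [ 448.  -151.6]
grn 272 [410.  239.9] [ 476.7 -132.2] [ 479.2 -137. ]
grn 16 [421.6 258.3] [ 433.4 -157. ] [ 434.9 -162.4]
grn 57 [408.7 263.1] [ 422.7 -126.2] [ 424.  -130.9]
case [[ 505.6  -91. ]
 [ 522.  -154.3]
 [ 429.9 -173.9]
 [ 414.  -111.5]] [ 467.84679391 -132.68085834] [np.float64(93.8), np.float64(65.5), np.float64(94.1), np.float64(64.3)]
```

View pics/crop.png

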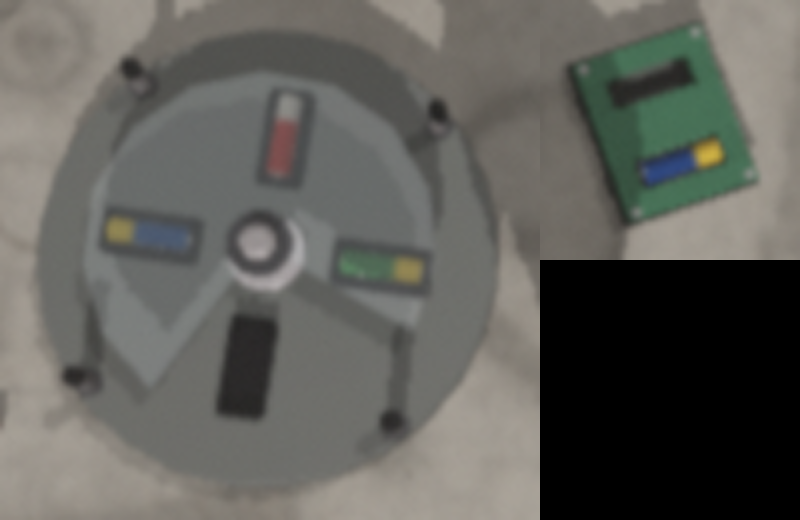

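Run:
```python
from h import *
d=eyes.get_image("top")
L=lambda p:(190+p[0]/4-.375,155+p[1]/4-.375); R=lambda p:(375+(p[0]-540)/4-.375,215+p[1]/4-.375)
P=np.array([onz(d,L(p),74) for p in((131,68),(438,110),(391,420),(74,377))]);C=P.mean(0)
ang=lambda v:np.degrees(np.arctan2(v[1],v[0])).round(1)
print("pins",P.round(1),C.round(1),[np.linalg.norm(p-C).round(1) for p in P],[ang(p-C) for p in P])
print("nut",onz(d,L((258,241)),73))
E=[onz(d,L(p),61) for p in((150,388),(415,325))];print("cover",[(np.linalg.norm(p-C).round(1),ang(p-C)) for p in E])
for n,p in dict(red=(284,136),blue=(150,235),green=(381,268)).items():
    q=onz(d,L(p),44);print(n,q,np.linalg.norm(q-C).round(1),ang(q-C))
K=np.array([onz(d,R(p),20) for p in((570,68),(697,20),(757,180),(630,222))]);print("case",K.round(1),K.mean(0),[np.linalg.norm(K[i]-K[i-1]).round(1) for i in range(4)])
print(ang(K[0]-K[1]),ang(K[3]-K[2]),ang(K[3]-K[0]),ang(K[2]-K[1]))
a,b=[onz(d,R(p),22.5) for p in((645,172),(720,150))];print("spare",(a+b)/2,ang(a-b))
a,b=[onz(d,R(p),20) for p in((613,95),(690,70))];print("empty",(a+b)/2,ang(a-b),np.linalg.norm(a-b))
```

```text
pins [[640.2 308. ]
 [612.5 127. ]
 [432.2 154.5]
 [458.7 335. ]] [535.9 231.1] [np.float64(129.6), np.float64(129.3), np.float64(129.0), np.float64(129.5)] [np.float64(36.4), np.float64(-53.7), np.float64(-143.5), np.float64(126.6)]
nut [536.04508909 231.56865799]
cover [(np.float64(104.1), np.float64(142.8)), (np.float64(101.9), np.float64(-118.3))]
red [604.78370956 220.85294246] 69.7 -8.5
blue [545.30462189 299.92018204] 69.5 82.2
green [523.77030062 162.29189073] 69.9 -100.0
case [[ 500.1  -71.1]
 [ 528.5 -149.4]
 [ 431.7 -179.7]
 [ 407.8 -102.8]] [ 467.02464099 -125.73989837] [np.float64(97.6), np.float64(83.3), np.float64(101.4), np.float64(80.5)]
109.9 107.2 -161.0 -162.6
spare [ 443.28802894 -135.42431235] 105.4
empty [ 490.75112539 -119.84892446] 107.1 49.38125802878755
```

```bash
cat > plan.py <<'E'
from h import *
import json
def plan(wps,fing,start=None,step=50,nd=3):
    """wps: list of (x,y,z,yawdeg[,n]); prints rows from the present pose"""
    s=ctrl.read_state(); p=np.array(s["eef_pos"]) if start is None else np.array(start[:3]);w=s["tool_rot"][2] if start is None else np.radians(start[3])
    rows=[]
    for wp in wps:
        t=np.array(wp[:3],float);tw=np.radians(wp[3]);dw=(tw-w+np.pi)%(2*np.pi)-np.pi
        n=wp[4] if len(wp)>4 else int(max(1,np.ceil(np.linalg.norm(t-p)/step),np.ceil(abs(dw)/np.radians(9))))
        p0,w0=p.copy(),w
        for k in range(1,n+1):
            g=p0+(t-p0)*k/n;e=g-p;c,sn=np.cos(w),np.sin(w)
            v=np.array([c*e[0]+sn*e[1],sn*e[0]-c*e[1],-e[2]])/300;v=v.round(nd)
            a=round(-(w0+dw*k/n-w)/np.pi,nd)
            p=p+300*np.array([c*v[0]+sn*v[1],sn*v[0]-c*v[1],-v[2]]);w-=a*np.pi
            rows.append(dict(tx=v[0],ty=v[1],tz=v[2],twist=a,fingers=fing))
    for i in range(0,len(rows),12):print(json.dumps(rows[i:i+12]).replace("-0.0,","0,"))
    print("end",p.round(1),np.degrees(w).round(1))
def st():
    s=ctrl.read_state();print(round(s["clock"],2),np.round(s["eef_pos"],1),np.degrees(s["tool_rot"]).round(1),"F",np.round(s["force"],1),"w",round(s["width"],1),"q",np.round(s["qpos"],2))
E
python3 - <<'E'
from plan import *
plan([(612.5,127,150,126,13)],0.5)
E
```

```text
[{"tx": -0.141, "ty": -0.09, "tz": 0.024, "twist": 0.016, "fingers": 0.5}, {"tx": -0.145, "ty": -0.083, "tz": 0.023, "twist": 0.016, "fingers": 0.5}, {"tx": -0.149, "ty": -0.075, "tz": 0.024, "twist": 0.016, "fingers": 0.5}, {"tx": -0.153, "ty": -0.068, "tz": 0.023, "twist": 0.016, "fingers": 0.5}, {"tx": -0.156, "ty": -0.06, "tz": 0.024, "twist": 0.015, "fingers": 0.5}, {"tx": -0.159, "ty": -0.052, "tz": 0.023, "twist": 0.016, "fingers": 0.5}, {"tx": -0.161, "ty": -0.045, "tz": 0.024, "twist": 0.016, "fingers": 0.5}, {"tx": -0.163, "ty": -0.036, "tz": 0.023, "twist": 0.016, "fingers": 0.5}, {"tx": -0.165, "ty": -0.028, "tz": 0.024, "twist": 0.016, "fingers": 0.5}, {"tx": -0.166, "ty": -0.02, "tz": 0.023, "twist": 0.016, "fingers": 0.5}, {"tx": -0.167, "ty": -0.012, "tz": 0.024, "twist": 0.016, "fingers": 0.5}, {"tx": -0.167, "ty": -0.003, "tz": 0.023, "twist": 0.016, "fingers": 0.5}]
[{"tx": -0.167, "ty": 0.006, "tz": 0.024, "twist": 0.015, "fingers": 0.5}]
end [612.6 127.  149.9] 126.1
```

Call:
carry_out(
  moves=[
    {"tx": -0.14, "ty": -0.09, "tz": 0.01, "twist": 0.016, "fingers": 0.5},
    {"tx": -0.145, "ty": -0.083, "tz": 0.02, "twist": 0.016, "fingers": 0.5},
    {"tx": -0.15, "ty": -0.075, "tz": 0.02, "twist": 0.016, "fingers": 0.5},
    {"tx": -0.153, "ty": -0.068, "tz": 0.02, "twist": 0.016, "fingers": 0.5},
    {"tx": -0.156, "ty": -0.06, "tz": 0.02, "twist": 0.016, "fingers": 0.5},
    {"tx": -0.16, "ty": -0.052, "tz": 0.02, "twist": 0.016, "fingers": 0.5},
    {"tx": -0.16, "ty": -0.045, "tz": 0.02, "twist": 0.016, "fingers": 0.5},
    {"tx": -0.163, "ty": -0.036, "tz": 0.02, "twist": 0.016, "fingers": 0.5},
    {"tx": -0.165, "ty": -0.028, "tz": 0.02, "twist": 0.016, "fingers": 0.5},
    {"tx": -0.166, "ty": -0.02, "tz": 0.02, "twist": 0.016, "fingers": 0.5},
    {"tx": -0.167, "ty": -0.012, "tz": 0.02, "twist": 0.016, "fingers": 0.5},
    {"tx": -0.167, "ty": -0.003, "tz": 0.02, "twist": 0.016, "fingers": 0.5},
  ],
)

```text
clock: 1.7
eef_pos: [580.0, 163.3, 173.0]
tool_rot: [3.142, -0.0, 2.243]
force: [0.7, -0.0, 0.4]
width: 42.9
gripper_force: 0.0
```

Run:
```python
from plan import *
st()
d=eyes.get_image("wrist");cv2.imwrite('pics/w1.png',d["color"])
print(d["fovy"],np.round(d["world_from_camera"],2),proj(d,(612.5,127,74)))
plan([(612.5,127,150,126)],0.5)
```

```text
1.7 [580.  163.3 173. ] [180.   -0.  128.5] F [ 0.7 -0.   0.4] w 42.9 q [-0.43  0.65  0.17  1.73 -0.15  0.78  0.49]
71.3787844848728 [[ 7.8000e-01 -5.9000e-01 -2.0000e-01  5.3033e+02]
 [ 6.2000e-01  7.4000e-01  2.4000e-01  2.2542e+02]
 [ 0.0000e+00 -3.1000e-01  9.5000e-01  3.0481e+02]
 [ 0.0000e+00  0.0000e+00  0.0000e+00  1.0000e+00]] [325.49024187 253.43380617]
[{"tx": -0.129, "ty": 0.016, "tz": 0.076, "twist": 0.011, "fingers": 0.5}]
end [612.5 127.2 149.9] 126.0
```

View pics/w1.png

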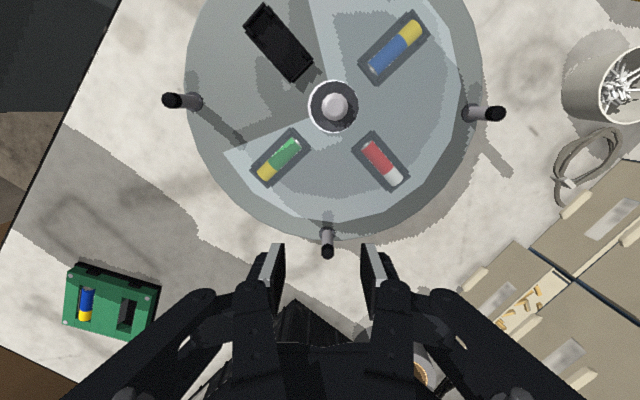

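The wrist view shows pin3's top at (328,252), within 3 px of the prediction. The red battery is at (382,160) and the fingers point at the pin.

Call:
carry_out(
  moves=[
    {"tx": -0.128, "ty": 0.014, "tz": 0.05, "twist": 0.011, "fingers": 0.5},
    {"fingers": 0.5},
    {"tz": 0.1, "fingers": 0.5},
    {"fingers": 0.5},
    {"fingers": 0.5},
  ],
)

```text
validation failed for argument at $.mo...
```

Run:
```python
from plan import *
st()
plan([(612.5,127,53,126)],0.5)
```

```text
1.75 [584.9 154.7 172.7] [180.    0.4 127.9] F [ 4.4 -5.4  0.4] w 42.7 q [-0.42  0.65  0.18  1.72 -0.15  0.78  0.49]
[{"tx": -0.043, "ty": 0.005, "tz": 0.133, "twist": 0.004, "fingers": 0.5}, {"tx": -0.043, "ty": 0.006, "tz": 0.133, "twist": 0.003, "fingers": 0.5}, {"tx": -0.043, "ty": 0.006, "tz": 0.133, "twist": 0.004, "fingers": 0.5}]
end [612.4 127.   53. ] 126.0
```

Call:
carry_out(
  moves=[
    {"tx": 0, "ty": 0, "tz": 0, "twist": 0, "fingers": 0.5},
    {"tx": 0, "ty": 0, "tz": 0, "twist": 0, "fingers": 0.5},
  ],
)

```text
clock: 2.0
eef_pos: [578.3, 165.8, 173.1]
tool_rot: [-3.141, -0.001, 2.246]
force: [-0.1, 0.4, -0.6]
width: 42.7
gripper_force: 0.0
```

Run:
```python
from plan import *
st()
plan([(612.5,127,140,126),(612.5,127,53,126)],0.5)
```

```text
2.0 [578.3 165.8 173.1] [-1.800e+02 -1.000e-01  1.287e+02] F [-0.1  0.4 -0.6] w 42.7 q [-0.43  0.65  0.17  1.73 -0.15  0.78  0.49]
[{"tx": -0.086, "ty": 0.004, "tz": 0.055, "twist": 0.008, "fingers": 0.5}, {"tx": -0.086, "ty": 0.006, "tz": 0.055, "twist": 0.007, "fingers": 0.5}, {"tx": 0, "ty": 0.0, "tz": 0.145, "twist": 0.0, "fingers": 0.5}, {"tx": 0, "ty": 0.0, "tz": 0.145, "twist": 0.0, "fingers": 0.5}]
end [612.4 127.   53.1] 126.0
```

Call:
carry_out(
  moves=[
    {"tx": -0.086, "ty": 0.004, "tz": 0.055, "twist": 0.008, "fingers": 0.5},
    {"tx": -0.086, "ty": 0.006, "tz": 0.055, "twist": 0.007, "fingers": 0.5},
    {"tx": 0, "ty": 0, "tz": 0, "twist": 0, "fingers": 0.5},
    {"tx": 0, "ty": 0, "tz": 0.08, "twist": 0, "fingers": 0.5},
    {"tx": 0, "ty": 0, "tz": 0.1, "twist": 0, "fingers": 0.5},
    {"tx": 0, "ty": 0, "tz": 0.08, "twist": 0, "fingers": 0.5},
    {"tx": 0, "ty": 0, "tz": 0.03, "twist": 0, "fingers": 0.24},
    {"tx": 0, "ty": 0, "tz": 0, "twist": 0, "fingers": 0.24},
    {"tx": 0, "ty": 0, "tz": 0, "twist": 0, "fingers": 0.24},
  ],
)

```text
clock: 3.12
eef_pos: [613.8, 126.3, 54.5]
tool_rot: [3.14, 0.001, 2.198]
force: [0.3, -0.4, 1.0]
width: 20.1
gripper_force: 0.0
```

Run:
```python
from plan import *
st()
C=np.array([536,231.2]);r=129.5
A=np.linspace(-53.7,-213+8,19)[1:]  # stop short a bit, then correct
W=np.linspace(126,-5,19)[1:]
p=lambda a:C+r*np.array([np.cos(np.radians(a)),np.sin(np.radians(a))])
plan([(*p(a),53,w,1) for a,w in zip(A,W)],0.24)
```

```text
3.12 [613.8 126.3  54.5] [179.9   0.  125.9] F [ 0.3 -0.4  1. ] w 20.1 q [-0.33  0.84  0.14  1.72 -0.19  0.59  0.55]
[{"tx": 0.008, "ty": -0.065, "tz": 0.005, "twist": 0.04, "fingers": 0.24}, {"tx": 0.005, "ty": -0.063, "tz": 0.0, "twist": 0.041, "fingers": 0.24}, {"tx": 0.007, "ty": -0.063, "tz": 0.0, "twist": 0.04, "fingers": 0.24}, {"tx": 0.008, "ty": -0.063, "tz": 0.0, "twist": 0.04, "fingers": 0.24}, {"tx": 0.009, "ty": -0.063, "tz": 0.0, "twist": 0.041, "fingers": 0.24}, {"tx": 0.011, "ty": -0.062, "tz": 0.0, "twist": 0.04, "fingers": 0.24}, {"tx": 0.012, "ty": -0.062, "tz": 0.0, "twist": 0.041, "fingers": 0.24}, {"tx": 0.013, "ty": -0.062, "tz": 0.0, "twist": 0.04, "fingers": 0.24}, {"tx": 0.014, "ty": -0.062, "tz": 0.0, "twist": 0.041, "fingers": 0.24}, {"tx": 0.015, "ty": -0.061, "tz": 0.0, "twist": 0.04, "fingers": 0.24}, {"tx": 0.017, "ty": -0.061, "tz": 0.0, "twist": 0.04, "fingers": 0.24}, {"tx": 0.017, "ty": -0.061, "tz": 0.0, "twist": 0.041, "fingers": 0.24}]
[{"tx": 0.019, "ty": -0.06, "tz": 0.0, "twist": 0.04, "fingers": 0.24}, {"tx": 0.021, "ty": -0.06, "tz": 0.0, "twist": 0.041, "fingers": 0.24}, {"tx": 0.021, "ty": -0.06, "tz": 0.0, "twist": 0.04, "fingers": 0.24}, {"tx": 0.022, "ty": -0.059, "tz": 0.0, "twist": 0.041, "fingers": 0.24}, {"tx": 0.024, "ty": -0.059, "tz": 0.0, "twist": 0.04, "fingers": 0.24}, {"tx": 0.025, "ty": -0.058, "tz": 0.0, "twist": 0.04, "fingers": 0.24}]
end [418.7 286.   53. ] -4.9
```

Call:
carry_out(
  moves=[
    {"tx": 0.008, "ty": -0.065, "tz": 0.005, "twist": 0.04, "fingers": 0.24},
    {"tx": 0.005, "ty": -0.063, "tz": 0, "twist": 0.04, "fingers": 0.24},
    {"tx": 0.007, "ty": -0.063, "tz": 0, "twist": 0.04, "fingers": 0.24},
    {"tx": 0.008, "ty": -0.063, "tz": 0, "twist": 0.04, "fingers": 0.24},
    {"tx": 0.009, "ty": -0.063, "tz": 0, "twist": 0.04, "fingers": 0.24},
    {"tx": 0.011, "ty": -0.062, "tz": 0, "twist": 0.04, "fingers": 0.24},
  ],
)

```text
clock: 3.88
eef_pos: [505.1, 104.7, 53.2]
tool_rot: [3.137, -0.001, 1.439]
force: [0.5, 1.3, -0.7]
width: 20.2
gripper_force: 0.7
```

Run:
```python
from plan import *
st()
d=eyes.get_image("top");cv2.imwrite('pics/t2.png',cv2.resize(d["color"][140:300,180:400],None,fx=3,fy=3))
C=np.array([536,231.2]);r=129.5
A=np.linspace(-53.7,-205,19)[7:]
W=np.linspace(126,-5,19)[7:]
p=lambda a:C+r*np.array([np.cos(np.radians(a)),np.sin(np.radians(a))])
a=np.linspace(-53.7,-205,19)[6]; print(p(a))
plan([(*p(a),53,w,1) for a,w in zip(A,W)],0.24,start=(*p(a),53,np.linspace(126,-5,19)[6]))
```

```text
3.88 [505.1 104.7  53.2] [ 1.798e+02 -1.000e-01  8.240e+01] F [ 0.5  1.3 -0.7] w 20.2 q [-0.44  0.76  0.27  2.04 -0.5   0.4   0.09]
[504.37879111 105.61994924]
[{"tx": 0.012, "ty": -0.062, "tz": 0, "twist": 0.04, "fingers": 0.24}, {"tx": 0.013, "ty": -0.062, "tz": 0, "twist": 0.041, "fingers": 0.24}, {"tx": 0.014, "ty": -0.062, "tz": 0, "twist": 0.04, "fingers": 0.24}, {"tx": 0.015, "ty": -0.061, "tz": 0, "twist": 0.041, "fingers": 0.24}, {"tx": 0.017, "ty": -0.061, "tz": 0, "twist": 0.04, "fingers": 0.24}, {"tx": 0.018, "ty": -0.061, "tz": 0, "twist": 0.041, "fingers": 0.24}, {"tx": 0.018, "ty": -0.06, "tz": 0, "twist": 0.04, "fingers": 0.24}, {"tx": 0.021, "ty": -0.06, "tz": 0, "twist": 0.04, "fingers": 0.24}, {"tx": 0.021, "ty": -0.06, "tz": 0, "twist": 0.041, "fingers": 0.24}, {"tx": 0.022, "ty": -0.059, "tz": 0, "twist": 0.04, "fingers": 0.24}, {"tx": 0.024, "ty": -0.059, "tz": 0, "twist": 0.041, "fingers": 0.24}, {"tx": 0.025, "ty": -0.058, "tz": 0, "twist": 0.04, "fingers": 0.24}]
end [418.6 286.   53. ] -5.0
```

View pics/t2.png

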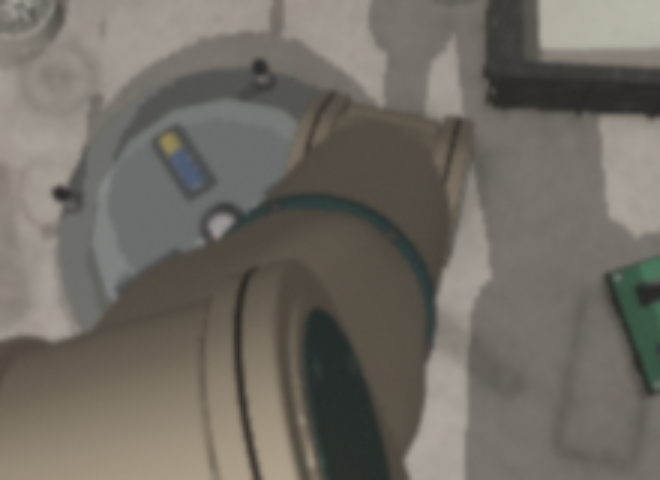

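The disc follows the pin (blue now at crop (185,160)). Joint 6 is nearing its lower limit, so I'll raise the tool a little and check as it goes.

Call:
carry_out(
  moves=[
    {"tx": 0.012, "ty": -0.062, "tz": -0.02, "twist": 0.04, "fingers": 0.24},
    {"tx": 0.013, "ty": -0.062, "tz": -0.015, "twist": 0.04, "fingers": 0.24},
    {"tx": 0.014, "ty": -0.062, "tz": 0, "twist": 0.04, "fingers": 0.24},
    {"tx": 0.015, "ty": -0.061, "tz": 0, "twist": 0.04, "fingers": 0.24},
  ],
)

```text
clock: 4.42
eef_pos: [440.5, 143.0, 63.4]
tool_rot: [3.139, -0.003, 0.938]
force: [1.9, -0.2, 0.1]
width: 20.5
gripper_force: 0.7
```

Run:
```python
from plan import *
st()
```

```text
4.42 [440.5 143.   63.4] [179.9  -0.2  53.7] F [ 1.9 -0.2  0.1] w 20.5 q [-0.62  0.72  0.36  2.18 -0.73  0.36 -0.27]
```

Joint 5 is drifting toward its limit, so I'll let go here and take the next pin, now near (627,139), for the last ~77°.

Call:
carry_out(
  moves=[
    {"tx": 0, "ty": 0, "tz": 0, "twist": 0, "fingers": 0.5},
    {"tx": 0, "ty": 0, "tz": -0.05, "twist": 0, "fingers": 0.5},
    {"tx": 0, "ty": 0, "tz": -0.12, "twist": 0, "fingers": 0.5},
    {"tx": 0, "ty": 0, "tz": -0.12, "twist": -0.02, "fingers": 0.5},
    {"tx": 0, "ty": 0, "tz": -0.05, "twist": -0.04, "fingers": 0.5},
    {"tx": 0, "ty": 0, "tz": 0, "twist": 0, "fingers": 0.5},
  ],
)

```text
clock: 5.18
eef_pos: [440.9, 142.5, 165.7]
tool_rot: [3.139, -0.003, 1.13]
force: [-0.5, 0.3, 0.0]
width: 42.4
gripper_force: 0.0
```

Run:
```python
from plan import *
st()
plan([(595,165,165,130)],0.5,step=35)
```

```text
5.17 [440.9 142.5 165.7] [179.8  -0.2  64.8] F [-0.5  0.3  0. ] w 42.4 q [-0.75  0.55  0.55  2.12 -0.5   0.6  -0.29]
[{"tx": 0.036, "ty": 0.054, "tz": 0.0, "twist": -0.045, "fingers": 0.5}, {"tx": 0.028, "ty": 0.059, "tz": 0.001, "twist": -0.046, "fingers": 0.5}, {"tx": 0.019, "ty": 0.062, "tz": 0, "twist": -0.045, "fingers": 0.5}, {"tx": 0.01, "ty": 0.064, "tz": 0.0, "twist": -0.045, "fingers": 0.5}, {"tx": 0.001, "ty": 0.065, "tz": 0.0, "twist": -0.045, "fingers": 0.5}, {"tx": -0.008, "ty": 0.064, "tz": 0.001, "twist": -0.046, "fingers": 0.5}, {"tx": -0.017, "ty": 0.063, "tz": 0.0, "twist": -0.045, "fingers": 0.5}, {"tx": -0.026, "ty": 0.059, "tz": 0.0, "twist": -0.045, "fingers": 0.5}]
end [595.  164.9 165.1] 129.9
```

Call:
carry_out(
  moves=[
    {"tx": 0.036, "ty": 0.054, "tz": 0, "twist": -0.045, "fingers": 0.5},
    {"tx": 0.028, "ty": 0.059, "tz": 0, "twist": -0.046, "fingers": 0.5},
    {"tx": 0.019, "ty": 0.062, "tz": 0, "twist": -0.045, "fingers": 0.5},
    {"tx": 0.01, "ty": 0.064, "tz": 0, "twist": -0.045, "fingers": 0.5},
    {"tx": 0, "ty": 0.065, "tz": 0, "twist": -0.045, "fingers": 0.5},
    {"tx": -0.008, "ty": 0.064, "tz": 0, "twist": -0.046, "fingers": 0.5},
    {"tx": -0.017, "ty": 0.063, "tz": 0, "twist": -0.045, "fingers": 0.5},
    {"tx": -0.026, "ty": 0.059, "tz": 0, "twist": -0.045, "fingers": 0.5},
    {"tx": 0, "ty": 0, "tz": 0, "twist": 0, "fingers": 0.5},
    {"tx": 0, "ty": 0, "tz": 0, "twist": 0, "fingers": 0.5},
    {"tx": 0, "ty": 0, "tz": 0, "twist": 0, "fingers": 0.5},
  ],
)

```text
clock: 6.55
eef_pos: [592.3, 164.5, 164.0]
tool_rot: [-3.14, -0.001, 2.265]
force: [-0.6, -0.5, 0.2]
width: 42.9
gripper_force: 0.0
```

Run:
```python
from plan import *
st()
d=eyes.get_image("wrist");cv2.imwrite('pics/w3.png',d["color"])
np.savez('w3.npz',T=d["world_from_camera"])
print(proj(d,(626.6,138.7,74)))
st()
```

```text
6.55 [592.3 164.5 164. ] [-179.9   -0.   129.8] F [-0.6 -0.5  0.2] w 42.9 q [-0.45  0.68  0.22  1.7  -0.19  0.79  0.55]
[333.66315486 251.62071127]
6.6 [592.5 164.7 164.2] [-180.    -0.   129.8] F [-0.6  0.  -0.3] w 42.6 q [-0.45  0.68  0.22  1.7  -0.19  0.79  0.55]
```

View pics/w3.png

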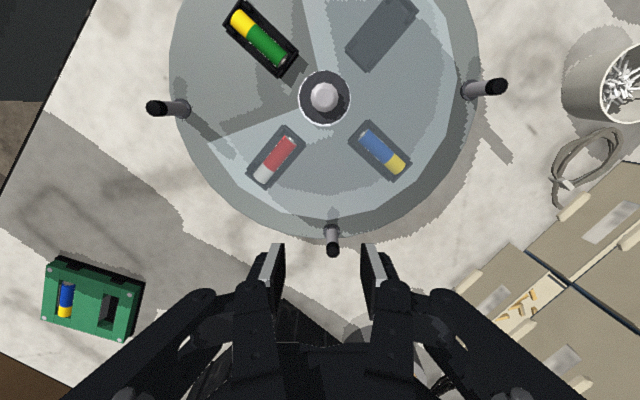

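Run:
```python
from plan import *
d=eyes.get_image("wrist")
C=np.array([536,231.2])
ang=lambda v:np.degrees(np.arctan2(v[1],v[0])).round(1)
for z,p in ((61,(225,152)),(73,(323,98)),(74,(333,249)),(74,(155,108)),(74,(495,87)),(44,(274,160)),(44,(259,39)),(44,(383,151))):
    q=onz(d,p,z);print(p,q.round(1),np.linalg.norm(q-C).round(1),ang(q-C))
r=129.5;p=lambda a:C+r*np.array([np.cos(np.radians(a)),np.sin(np.radians(a))])
a0=-45.6
plan([(*p(a0),130,134),(*p(a0),66,134)],0.5,step=35)
A=np.linspace(a0,-114,9);W=np.linspace(134,66,9)
plan([(*p(a),66,w,1) for a,w in zip(A[1:],W[1:])],0.24,start=(*p(a0),66,134))
```

```text
(225, 152) [500.7 146.5] 91.8 -112.6
(323, 98) [536.9 231.7] 1.0 26.7
(333, 249) [624.8 140.4] 127.0 -45.7
(155, 108) [443.8 144.7] 126.4 -136.8
(495, 87) [629.8 319. ] 128.5 43.1
(274, 160) [536.  163.3] 67.9 -90.0
(259, 39) [468.6 233.7] 67.5 177.9
(383, 151) [606.5 232.7] 70.5 1.2
[{"tx": -0.07, "ty": 0.016, "tz": 0.057, "twist": -0.012, "fingers": 0.5}, {"tx": -0.07, "ty": 0.013, "tz": 0.057, "twist": -0.011, "fingers": 0.5}, {"tx": 0.0, "ty": 0, "tz": 0.107, "twist": 0, "fingers": 0.5}, {"tx": 0.0, "ty": 0, "tz": 0.107, "twist": 0, "fingers": 0.5}]
end [626.7 138.7  65.9] 134.0
[{"tx": 0.004, "ty": -0.064, "tz": 0, "twist": 0.047, "fingers": 0.24}, {"tx": 0.005, "ty": -0.064, "tz": 0, "twist": 0.047, "fingers": 0.24}, {"tx": 0.004, "ty": -0.065, "tz": 0, "twist": 0.048, "fingers": 0.24}, {"tx": 0.005, "ty": -0.064, "tz": 0, "twist": 0.047, "fingers": 0.24}, {"tx": 0.004, "ty": -0.064, "tz": 0, "twist": 0.047, "fingers": 0.24}, {"tx": 0.005, "ty": -0.064, "tz": 0, "twist": 0.047, "fingers": 0.24}, {"tx": 0.005, "ty": -0.064, "tz": 0, "twist": 0.048, "fingers": 0.24}, {"tx": 0.004, "ty": -0.065, "tz": 0, "twist": 0.047, "fingers": 0.24}]
end [483.2 112.8  66. ] 66.0
```

Pin's top at (333,249), where predicted; red is now at about -90°.

Call:
carry_out(
  moves=[
    {"tx": -0.07, "ty": 0.016, "tz": 0.057, "twist": -0.012, "fingers": 0.5},
    {"tx": -0.07, "ty": 0.013, "tz": 0.057, "twist": -0.011, "fingers": 0.5},
    {"tx": 0, "ty": 0, "tz": 0, "twist": 0, "fingers": 0.5},
    {"tx": 0, "ty": 0, "tz": 0.09, "twist": 0, "fingers": 0.5},
    {"tx": 0, "ty": 0, "tz": 0.09, "twist": 0, "fingers": 0.5},
    {"tx": 0, "ty": 0, "tz": 0.035, "twist": 0, "fingers": 0.24},
    {"tx": 0, "ty": 0, "tz": 0, "twist": 0, "fingers": 0.24},
    {"tx": 0, "ty": 0, "tz": 0, "twist": 0, "fingers": 0.24},
  ],
)

```text
clock: 7.65
eef_pos: [628.1, 139.0, 66.8]
tool_rot: [3.14, 0.001, 2.339]
force: [0.4, -0.2, 0.1]
width: 20.2
gripper_force: 0.0
```

Call:
carry_out(
  moves=[
    {"tx": 0.004, "ty": -0.064, "tz": 0, "twist": 0.047, "fingers": 0.24},
    {"tx": 0.005, "ty": -0.064, "tz": 0, "twist": 0.047, "fingers": 0.24},
    {"tx": 0.005, "ty": -0.064, "tz": 0, "twist": 0.047, "fingers": 0.24},
    {"tx": 0.005, "ty": -0.064, "tz": 0, "twist": 0.047, "fingers": 0.24},
    {"tx": 0.005, "ty": -0.064, "tz": 0, "twist": 0.047, "fingers": 0.24},
    {"tx": 0.005, "ty": -0.064, "tz": 0, "twist": 0.047, "fingers": 0.24},
    {"tx": 0.005, "ty": -0.064, "tz": 0, "twist": 0.047, "fingers": 0.24},
    {"tx": 0.005, "ty": -0.05, "tz": 0, "twist": 0.047, "fingers": 0.24},
    {"tx": 0, "ty": 0, "tz": 0, "twist": 0, "fingers": 0.24},
    {"tx": 0, "ty": 0, "tz": 0, "twist": 0, "fingers": 0.24},
  ],
)

```text
clock: 8.9
eef_pos: [489.6, 112.5, 66.2]
tool_rot: [3.14, -0.001, 1.16]
force: [0.8, -0.7, 0.5]
width: 20.2
gripper_force: 0.0
```

Run:
```python
from plan import *
st()
d=eyes.get_image("wrist");cv2.imwrite('pics/w4.png',d["color"])
C=np.array([536,231.2])
for k in("scene",):
    e=eyes.get_image(k);cv2.imwrite('pics/s4.png',e["color"])
print(proj(d,(*C,73)))
```

```text
8.9 [489.6 112.5  66.2] [ 1.799e+02 -1.000e-01  6.650e+01] F [ 0.8 -0.7  0.5] w 20.2 q [-0.54  0.75  0.39  2.07 -0.65  0.44 -0.05]
[307.33039254 -25.45124264]
```

View pics/w4.png

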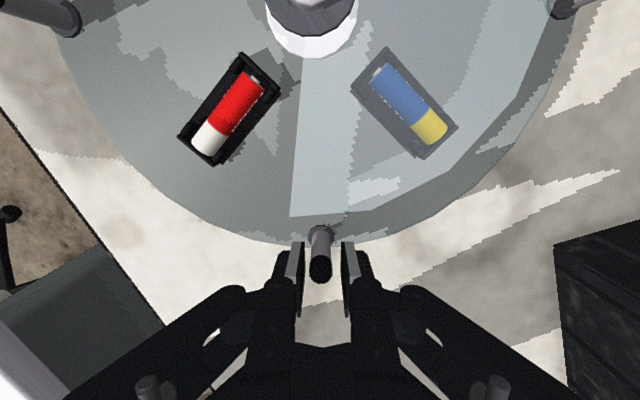

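Red (228,115) is now outside the cover, whose edge runs from (303,60) to its corner at (290,216).

Run:
```python
from plan import *
d=eyes.get_image("wrist")
C=np.array([536.3,231.4])
ang=lambda v:np.degrees(np.arctan2(v[1],v[0])).round(1)
for z,p in ((61,(290,216)),(61,(297,140)),(74,(320,270)),(44,(233,103)),(44,(409,103))):
    q=onz(d,p,z);print(p,q.round(1),np.linalg.norm(q-C).round(1),ang(q-C))
E=lambda a,b:ang(onz(d,a,61)-onz(d,b,61))
print("edge dir",E((290,216),(301,90)))
hsv=cv2.cvtColor(d["color"],cv2.COLOR_BGR2HSV);H,S,V=[hsv[...,i].astype(int) for i in range(3)]
m=((H<8)|(H>172))&(S>120)&(V>80)
b=max(blobs(m,200,1e5),key=lambda b:b[1]);q=onz(d,b[2],44);print("red blob",b[1],b[2],q,ang(q-C))
```

```text
(290, 216) [485.  142.6] 102.6 -120.0
(297, 140) [505.1 176.7] 62.9 -119.7
(320, 270) [489.7 113.9] 126.4 -111.6
(233, 103) [480.6 206.2] 61.2 -155.7
(409, 103) [564.7 169.5] 68.1 -65.4
edge dir -120.3
red blob 1693 [234.03130538 103.36739516] [480.9613955  205.82337956] -155.2
```

Run:
```python
from plan import *
C=np.array([536.3,231.4]);r=128
p=lambda a:C+r*np.array([np.cos(np.radians(a)),np.sin(np.radians(a))])
A=np.linspace(-111.4,-125.2,9)[1:];W=np.linspace(66.5,58,9)[1:]
plan([(*p(a),66,w,1) for a,w in zip(A,W)],0.24)
```

```text
[{"tx": 0.001, "ty": -0.012, "tz": -0.001, "twist": 0.005, "fingers": 0.24}, {"tx": -0.001, "ty": -0.013, "tz": 0.0, "twist": 0.006, "fingers": 0.24}, {"tx": 0.0, "ty": -0.013, "tz": 0.0, "twist": 0.006, "fingers": 0.24}, {"tx": 0.001, "ty": -0.013, "tz": 0.0, "twist": 0.006, "fingers": 0.24}, {"tx": 0, "ty": -0.012, "tz": 0.0, "twist": 0.006, "fingers": 0.24}, {"tx": 0.0, "ty": -0.013, "tz": 0.0, "twist": 0.006, "fingers": 0.24}, {"tx": 0.001, "ty": -0.013, "tz": 0.0, "twist": 0.006, "fingers": 0.24}, {"tx": 0.001, "ty": -0.013, "tz": 0.0, "twist": 0.006, "fingers": 0.24}]
end [462.5 126.9  66.1] 57.9
```

Call:
carry_out(
  moves=[
    {"tx": 0, "ty": -0.012, "tz": 0, "twist": 0.006, "fingers": 0.24},
    {"tx": 0, "ty": -0.013, "tz": 0, "twist": 0.006, "fingers": 0.24},
    {"tx": 0, "ty": -0.013, "tz": 0, "twist": 0.006, "fingers": 0.24},
    {"tx": 0, "ty": -0.013, "tz": 0, "twist": 0.006, "fingers": 0.24},
    {"tx": 0, "ty": -0.013, "tz": 0, "twist": 0.006, "fingers": 0.24},
    {"tx": 0, "ty": -0.013, "tz": 0, "twist": 0.006, "fingers": 0.24},
    {"tx": 0, "ty": -0.01, "tz": 0, "twist": 0.006, "fingers": 0.24},
    {"tx": 0, "ty": -0.006, "tz": 0, "twist": 0.006, "fingers": 0.24},
    {"tx": 0, "ty": -0.006, "tz": 0, "twist": 0, "fingers": 0.24},
    {"tx": 0, "ty": 0, "tz": 0, "twist": 0, "fingers": 0.24},
    {"tx": 0, "ty": 0, "tz": 0, "twist": 0, "fingers": 0.24},
  ],
)

```text
clock: 10.42
eef_pos: [461.9, 126.2, 65.6]
tool_rot: [-3.141, -0.0, 1.007]
force: [-0.6, -0.3, -0.3]
width: 20.6
gripper_force: 0.0
```

```bash
cat > red.py <<'E'
from plan import *
st()
d=eyes.get_image("wrist");cv2.imwrite('pics/wl.png',d["color"])
C=np.array([536.3,231.4])
ang=lambda v:np.degrees(np.arctan2(v[1],v[0])).round(1)
hsv=cv2.cvtColor(d["color"],cv2.COLOR_BGR2HSV);H,S,V=[hsv[...,i].astype(int) for i in range(3)]
m=((H<8)|(H>172))&(S>120)&(V>80)
b=max(blobs(m,100,1e5),key=lambda b:b[1]);q=onz(d,b[2],44);print("red blob",b[1],b[2].round(1),q.round(1),ang(q-C),np.linalg.norm(q-C).round(1))
c=cv2.findContours(b[3].astype(np.uint8),0,2)[0][0];P=np.array([onz(d,p,44) for p in cv2.boxPoints(cv2.minAreaRect(c))])
for i in range(4):print(np.linalg.norm(P[i]-P[i-1]).round(1),ang(P[i]-P[i-1]))
E
python3 red.py
```

```text
10.43 [461.9 126.2  65.6] [-180.    -0.    57.7] F [-0.6 -0.3 -0.3] w 20.6 q [-0.6   0.74  0.41  2.13 -0.73  0.41 -0.16]
red blob 1743 [250.6  98.3] [476.6 217.5] -166.9 61.3
14.6 105.6
32.7 12.3
13.9 -71.7
33.3 -166.4
```

The red battery is within a degree of the opening's middle (-167.8°). Next I'll release the pin, lift, and turn to line up over red.

Call:
carry_out(
  moves=[
    {"tx": 0, "ty": 0, "tz": 0, "twist": 0, "fingers": 0.4},
    {"tx": 0, "ty": 0, "tz": -0.03, "twist": 0, "fingers": 0.4},
    {"tx": 0, "ty": 0, "tz": -0.1, "twist": 0, "fingers": 0.5},
    {"tx": 0, "ty": 0, "tz": -0.12, "twist": -0.02, "fingers": 0.5},
    {"tx": 0, "ty": 0, "tz": -0.05, "twist": -0.04, "fingers": 0.5},
    {"tx": 0, "ty": 0, "tz": 0, "twist": -0.05, "fingers": 0.5},
    {"tx": 0, "ty": 0, "tz": 0, "twist": -0.05, "fingers": 0.5},
    {"tx": 0, "ty": 0, "tz": 0, "twist": -0.05, "fingers": 0.5},
    {"tx": 0, "ty": 0, "tz": 0, "twist": -0.05, "fingers": 0.5},
    {"tx": 0, "ty": 0, "tz": 0, "twist": 0, "fingers": 0.5},
  ],
)

```text
clock: 11.72
eef_pos: [462.1, 125.7, 156.2]
tool_rot: [3.141, -0.0, 1.822]
force: [-0.1, -0.9, 0.5]
width: 42.7
gripper_force: 0.0
```

Run:
```python
from plan import *
st();print(ctrl.tips_ahead)
plan([(468,215.9,140,192.8)],0.5,step=35)
```

```text
11.72 [462.1 125.7 156.2] [180.   -0.  104.4] F [-0.1 -0.9  0.5] w 42.7 q [-0.58  0.55  0.37  2.08 -0.35  0.57  0.29]
11.0
[{"tx": 0.029, "ty": 0.009, "tz": 0.005, "twist": -0.049, "fingers": 0.5}, {"tx": 0.026, "ty": 0.014, "tz": 0.006, "twist": -0.049, "fingers": 0.5}, {"tx": 0.025, "ty": 0.018, "tz": 0.005, "twist": -0.049, "fingers": 0.5}, {"tx": 0.021, "ty": 0.021, "tz": 0.006, "twist": -0.05, "fingers": 0.5}, {"tx": 0.018, "ty": 0.024, "tz": 0.005, "twist": -0.049, "fingers": 0.5}, {"tx": 0.014, "ty": 0.027, "tz": 0.005, "twist": -0.049, "fingers": 0.5}, {"tx": 0.01, "ty": 0.028, "tz": 0.006, "twist": -0.049, "fingers": 0.5}, {"tx": 0.005, "ty": 0.03, "tz": 0.005, "twist": -0.049, "fingers": 0.5}, {"tx": 0.001, "ty": 0.03, "tz": 0.005, "twist": -0.049, "fingers": 0.5}, {"tx": -0.004, "ty": 0.03, "tz": 0.006, "twist": -0.049, "fingers": 0.5}]
end [467.9 215.9 140. ] 192.8
```

Call:
carry_out(
  moves=[
    {"tx": 0.029, "ty": 0.009, "tz": 0.005, "twist": -0.049, "fingers": 0.5},
    {"tx": 0.026, "ty": 0.014, "tz": 0.006, "twist": -0.049, "fingers": 0.5},
    {"tx": 0.025, "ty": 0.018, "tz": 0.005, "twist": -0.049, "fingers": 0.5},
    {"tx": 0.021, "ty": 0.021, "tz": 0.006, "twist": -0.05, "fingers": 0.5},
    {"tx": 0.018, "ty": 0.024, "tz": 0.005, "twist": -0.049, "fingers": 0.5},
    {"tx": 0.014, "ty": 0.027, "tz": 0.005, "twist": -0.049, "fingers": 0.5},
    {"tx": 0.01, "ty": 0.028, "tz": 0.006, "twist": -0.049, "fingers": 0.5},
    {"tx": 0.005, "ty": 0.03, "tz": 0.005, "twist": -0.049, "fingers": 0.5},
    {"tx": 0, "ty": 0.03, "tz": 0.005, "twist": -0.049, "fingers": 0.5},
    {"tx": -0.004, "ty": 0.03, "tz": 0.006, "twist": -0.049, "fingers": 0.5},
    {"tx": 0, "ty": 0, "tz": 0, "twist": 0, "fingers": 0.5},
    {"tx": 0, "ty": 0, "tz": 0, "twist": 0, "fingers": 0.5},
  ],
)

```text
clock: 13.22
eef_pos: [467.9, 215.3, 139.4]
tool_rot: [-3.141, -0.0, -2.921]
force: [0.9, 0.3, -0.1]
width: 42.7
gripper_force: 0.0
```

```bash
python3 red.py
python3 - <<'E'
from plan import *
d=eyes.get_image("wrist");print(proj(d,(468,216,44)))
E
```

```text
13.22 [467.9 215.3 139.4] [-180.    -0.  -167.4] F [ 0.9  0.3 -0.1] w 42.7 q [-0.44  0.59 -0.07  1.99  0.07  0.57  1.23]
red blob 2393 [602.5 179.6] [393.8 438.3] 124.6 251.3
53.4 -136.9
65.9 123.1
52.4 47.3
69.5 -55.5
[324.18727924 206.29922151]
```

View pics/wl.png

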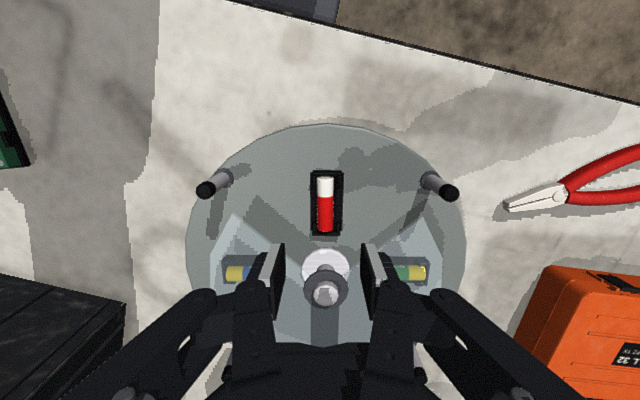

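Red at (325,204), upright in the picture and centred between the fingers, with the pocket square in the opening. Descend and grip.

Call:
carry_out(
  moves=[
    {"tx": 0.003, "ty": 0, "tz": 0.05, "twist": 0, "fingers": 0.5},
    {"tx": 0, "ty": 0, "tz": 0.09, "twist": 0, "fingers": 0.5},
    {"tx": 0, "ty": 0, "tz": 0.09, "twist": 0, "fingers": 0.5},
    {"tx": 0, "ty": 0, "tz": 0.05, "twist": 0, "fingers": 0.5},
    {"tx": 0, "ty": 0, "tz": 0.032, "twist": 0, "fingers": 0.5},
    {"tx": 0, "ty": 0, "tz": 0, "twist": 0, "fingers": 0.3},
    {"tx": 0, "ty": 0, "tz": 0, "twist": 0, "fingers": 0.3},
  ],
)

```text
clock: 14.2
eef_pos: [467.6, 216.0, 46.4]
tool_rot: [3.141, 0.001, -2.917]
force: [0.3, -0.3, 0.6]
width: 25.6
gripper_force: 0.0
```

Run:
```python
from plan import *
st()
```

```text
14.2 [467.6 216.   46.4] [ 1.800e+02  1.000e-01 -1.671e+02] F [ 0.3 -0.3  0.6] w 25.6 q [-0.46  0.75 -0.05  2.04  0.09  0.35  1.22]
```

Call:
carry_out(
  moves=[
    {"tx": 0, "ty": 0, "tz": 0, "twist": 0, "fingers": 0.1},
    {"tx": 0, "ty": 0, "tz": 0, "twist": 0, "fingers": 0.1},
    {"tx": 0, "ty": 0, "tz": 0, "twist": 0, "fingers": 0.1},
    {"tx": 0, "ty": 0, "tz": 0, "twist": 0, "fingers": 0.1},
    {"tx": 0, "ty": 0, "tz": -0.03, "twist": 0, "fingers": 0.1},
    {"tx": 0, "ty": 0, "tz": -0.08, "twist": 0, "fingers": 0.1},
    {"tx": 0, "ty": 0, "tz": -0.12, "twist": 0, "fingers": 0.1},
    {"tx": 0, "ty": 0, "tz": -0.12, "twist": 0, "fingers": 0.1},
    {"tx": 0, "ty": 0, "tz": 0, "twist": 0, "fingers": 0.1},
  ],
)

```text
clock: 15.32
eef_pos: [468.9, 216.5, 153.7]
tool_rot: [3.14, 0.006, -2.917]
force: [0.7, -0.1, -0.2]
width: 11.9
gripper_force: 58.6
```

Run:
```python
from plan import *
st()
d=eyes.get_image("wrist");cv2.imwrite('pics/w6.png',d["color"])
plan([(490,-60,150,106.3)],0.1,step=35)
```

```text
15.32 [468.9 216.5 153.7] [ 179.9    0.3 -167.2] F [ 0.7 -0.1 -0.2] w 11.9 q [-0.44  0.56 -0.07  1.98  0.07  0.59  1.24]
[{"tx": 0.013, "ty": -0.091, "tz": 0.001, "twist": 0.048, "fingers": 0.1}, {"tx": 0, "ty": -0.093, "tz": 0.0, "twist": 0.048, "fingers": 0.1}, {"tx": -0.015, "ty": -0.091, "tz": 0.001, "twist": 0.048, "fingers": 0.1}, {"tx": -0.028, "ty": -0.088, "tz": 0.001, "twist": 0.048, "fingers": 0.1}, {"tx": -0.041, "ty": -0.082, "tz": 0.001, "twist": 0.048, "fingers": 0.1}, {"tx": -0.053, "ty": -0.076, "tz": 0.0, "twist": 0.048, "fingers": 0.1}, {"tx": -0.063, "ty": -0.067, "tz": 0.001, "twist": 0.049, "fingers": 0.1}, {"tx": -0.073, "ty": -0.056, "tz": 0.001, "twist": 0.048, "fingers": 0.1}, {"tx": -0.081, "ty": -0.045, "tz": 0.001, "twist": 0.048, "fingers": 0.1}, {"tx": -0.087, "ty": -0.032, "tz": 0.0, "twist": 0.048, "fingers": 0.1}]
end [490.  -60.1 150.1] -253.7
```

View pics/w6.png

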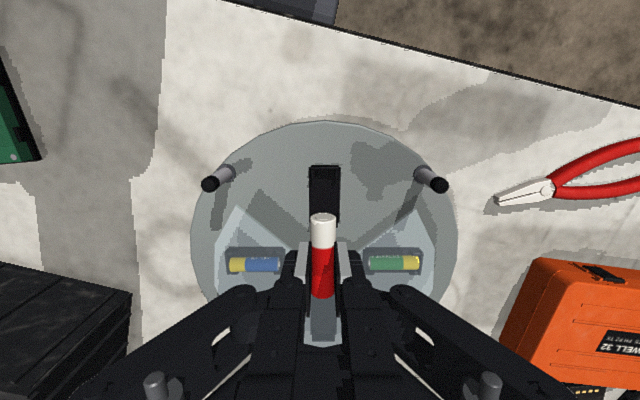

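Battery is gripped and level at (322,255), the pocket at (324,195) is empty and the others are undisturbed. On to the case.

Call:
carry_out(
  moves=[
    {"tx": 0.013, "ty": -0.091, "tz": 0, "twist": 0.048, "fingers": 0.1},
    {"tx": 0, "ty": -0.093, "tz": 0, "twist": 0.048, "fingers": 0.1},
    {"tx": -0.015, "ty": -0.091, "tz": 0, "twist": 0.048, "fingers": 0.1},
    {"tx": -0.028, "ty": -0.088, "tz": 0, "twist": 0.048, "fingers": 0.1},
    {"tx": -0.041, "ty": -0.082, "tz": 0, "twist": 0.048, "fingers": 0.1},
    {"tx": -0.053, "ty": -0.076, "tz": 0, "twist": 0.048, "fingers": 0.1},
    {"tx": -0.063, "ty": -0.067, "tz": 0, "twist": 0.049, "fingers": 0.1},
    {"tx": -0.073, "ty": -0.056, "tz": 0, "twist": 0.048, "fingers": 0.1},
    {"tx": -0.081, "ty": -0.045, "tz": 0, "twist": 0.048, "fingers": 0.1},
    {"tx": -0.087, "ty": -0.032, "tz": 0, "twist": 0.048, "fingers": 0.1},
    {"tx": 0, "ty": 0, "tz": 0, "twist": 0, "fingers": 0.1},
    {"tx": 0, "ty": 0, "tz": 0, "twist": 0, "fingers": 0.1},
  ],
)

```text
clock: 16.88
eef_pos: [488.6, -59.3, 150.0]
tool_rot: [-3.14, -0.001, 1.857]
force: [1.0, 0.6, 0.2]
width: 12.1
gripper_force: 58.6
```

Run:
```python
from plan import *
st()
d=eyes.get_image("wrist");cv2.imwrite('pics/w7.png',d["color"])
print(proj(d,(490.7,-119.8,20)))
```

```text
16.88 [488.6 -59.3 150. ] [-1.799e+02 -1.000e-01  1.064e+02] F [1.  0.6 0.2] w 12.1 q [-0.15  0.57  0.31  2.05 -0.31  0.57  0.67]
[307.92760044 247.40600744]
```

View pics/w7.png

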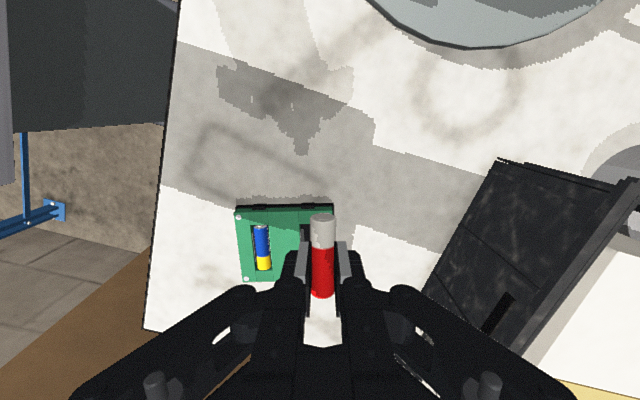

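The case is ahead, blue at (262,248), but the held battery hides the empty cutout. That was my tenth picture, so from here I measure with numbers only. I'll move past the case so the cutout shows clear.

Run:
```python
from plan import *
plan([(502,-158,150,106.5)],0.1,step=25)
```

```text
[{"tx": -0.082, "ty": -0.013, "tz": 0.0, "twist": 0, "fingers": 0.1}, {"tx": -0.083, "ty": -0.013, "tz": 0.0, "twist": 0, "fingers": 0.1}, {"tx": -0.082, "ty": -0.013, "tz": 0.0, "twist": 0, "fingers": 0.1}, {"tx": -0.082, "ty": -0.012, "tz": 0.001, "twist": 0, "fingers": 0.1}]
end [ 502.1 -157.9  149.9] 106.4
```

Call:
carry_out(
  moves=[
    {"tx": -0.08, "ty": -0.013, "tz": 0, "twist": 0, "fingers": 0.1},
    {"tx": -0.08, "ty": -0.013, "tz": 0, "twist": 0, "fingers": 0.1},
    {"tx": -0.08, "ty": -0.013, "tz": 0, "twist": 0, "fingers": 0.1},
    {"tx": -0.08, "ty": -0.013, "tz": 0, "twist": 0, "fingers": 0.1},
    {"tx": 0, "ty": 0, "tz": 0, "twist": 0, "fingers": 0.1},
    {"tx": 0, "ty": 0, "tz": 0, "twist": 0, "fingers": 0.1},
    {"tx": 0, "ty": 0, "tz": 0, "twist": 0, "fingers": 0.1},
  ],
)

```text
clock: 17.8
eef_pos: [501.3, -155.0, 150.6]
tool_rot: [-3.141, -0.001, 1.857]
force: [-0.4, -0.7, 0.5]
width: 12.4
gripper_force: 58.6
```

```bash
cat > case.py <<'E'
from plan import *
st()
d=eyes.get_image("wrist");im=d["color"];cv2.imwrite('pics/case.png',im)
hsv=cv2.cvtColor(im,cv2.COLOR_BGR2HSV);H,S,V=[hsv[...,i].astype(int) for i in range(3)]
ang=lambda v:(np.degrees(np.arctan2(v[1],v[0]))%180).round(1)
def box(m,z,n):
    c=max(cv2.findContours(m.astype(np.uint8),0,2)[0],key=cv2.contourArea) if m.ndim==2 else m
    q=cv2.boxPoints(cv2.minAreaRect(c));P=np.array([onz(d,p,z) for p in q])
    print(n,"px",q.mean(0).round(1),"w",P.mean(0).round(1),[(np.linalg.norm(P[i]-P[i-1]).round(1),ang(P[i]-P[i-1])) for i in(1,2)])
g=((H>45)&(H<95)&(S>70)&(V>25)).astype(np.uint8)
cs,hi=cv2.findContours(g,cv2.RETR_CCOMP,2)
i=max(range(len(cs)),key=lambda k:cv2.contourArea(cs[k]));box(cs[i],20,"insert")
for k in range(len(cs)):
    if hi[0][k][3]==i and cv2.contourArea(cs[k])>150:box(cs[k],20,"hole")
x,y,w,h=cv2.boundingRect(cs[i]);print("bb",x,y,w,h)
r=np.zeros_like(g);r[y:y+h,x:x+w]=1
box((r>0)&(((H>100)&(H<130)|(H>18)&(H<35))&(S>110)&(V>60)),22.5,"spare")
hr=(((H<8)|(H>172))&(S>120)&(V>80)).astype(np.uint8);hr[:, :250]=0;hr[:,390:]=0
c=max(cv2.findContours(hr,0,2)[0],key=cv2.contourArea);print("held",cv2.minAreaRect(c),cv2.boundingRect(c))
print("pred empty",proj(d,(490.75,-119.85,20)))
E
python3 case.py
```

```text
17.8 [ 501.3 -155.   150.6] [-1.800e+02 -1.000e-01  1.064e+02] F [-0.4 -0.7  0.5] w 12.4 q [ 0.05  0.6   0.3   1.96 -0.29  0.62  0.82]
insert px [295.5 154.1] w [ 466.7 -126.7] [(np.float64(98.1), np.float64(17.9)), (np.float64(82.2), np.float64(109.7))]
hole px [270.  155.9] w [ 443.9 -134. ] [(np.float64(19.4), np.float64(21.4)), (np.float64(53.7), np.float64(109.0))]
hole px [322.5 153.5] w [ 490.7 -117.8] [(np.float64(51.6), np.float64(105.8)), (np.float64(19.2), np.float64(16.4))]
bb 240 109 110 90
spare px [270.4 157.4] w [ 444.8 -134.6] [(np.float64(14.3), np.float64(21.1)), (np.float64(48.4), np.float64(108.4))]
held ((322.0, 272.5), (51.0, 22.0), 90.0) (311, 247, 23, 52)
pred empty [321.94683042 156.48079863]
```

Run:
```python
from plan import *
s=ctrl.read_state();d=eyes.get_image("wrist");p=np.array(s["eef_pos"]);w=s["tool_rot"][2]
xt=np.array([np.cos(w),np.sin(w)]);yt=np.array([np.sin(w),-np.cos(w)])
for px in((322,247),(322,299)):
    q=onz(d,px,p[2]-2.7)-p[:2];print(px,(q@xt).round(1),(q@yt).round(1))
T=(490.6,-118.8)
plan([(*T,110,108),(*T,60,108)],0.1,step=22)
```

```text
(322, 247) 8.7 0.1
(322, 299) -24.6 0.0
[{"tx": 0.043, "ty": 0.0, "tz": 0.045, "twist": -0.003, "fingers": 0.1}, {"tx": 0.042, "ty": 0.0, "tz": 0.046, "twist": -0.003, "fingers": 0.1}, {"tx": 0.043, "ty": 0.001, "tz": 0.045, "twist": -0.003, "fingers": 0.1}, {"tx": 0, "ty": 0.0, "tz": 0.055, "twist": 0.0, "fingers": 0.1}, {"tx": 0, "ty": 0.0, "tz": 0.056, "twist": 0.0, "fingers": 0.1}, {"tx": 0, "ty": 0.0, "tz": 0.055, "twist": 0.0, "fingers": 0.1}]
end [ 490.5 -118.7   60.1] 108.0
```

Call:
carry_out(
  moves=[
    {"tx": 0.042, "ty": 0, "tz": 0.045, "twist": -0.003, "fingers": 0.1},
    {"tx": 0.042, "ty": 0, "tz": 0.045, "twist": -0.003, "fingers": 0.1},
    {"tx": 0.042, "ty": 0.001, "tz": 0.045, "twist": -0.003, "fingers": 0.1},
    {"tx": 0, "ty": 0, "tz": 0.06, "twist": 0, "fingers": 0.1},
    {"tx": 0, "ty": 0, "tz": 0.06, "twist": 0, "fingers": 0.1},
    {"tx": 0, "ty": 0, "tz": 0.06, "twist": 0, "fingers": 0.1},
    {"tx": 0, "ty": 0, "tz": 0, "twist": 0, "fingers": 0.1},
    {"tx": 0, "ty": 0, "tz": 0, "twist": 0, "fingers": 0.1},
    {"tx": 0, "ty": 0, "tz": 0, "twist": 0, "fingers": 0.1},
  ],
)

```text
clock: 19.02
eef_pos: [491.2, -120.5, 57.0]
tool_rot: [3.14, 0.001, 1.883]
force: [0.5, 0.2, -0.2]
width: 12.3
gripper_force: 58.7
```

```bash
python3 case.py
python3 - <<'E'
from plan import *
d=eyes.get_image("wrist");im=d["color"]
T=np.array([490.9,-118.6]);a=np.radians(108);y=np.array([np.cos(a),np.sin(a)]);x=np.array([y[1],-y[0]]) # toward far side (+world x)
for u in(9,-9):print("rim end corners",[proj(d,(*(T+26.5*y+u*x),20)).round(1)])
hsv=cv2.cvtColor(im,cv2.COLOR_BGR2HSV)
for c in (300,310,316,322,328,334,344):print(c,[tuple(hsv[r,c]) for r in range(150,232,6)] if 0 else "".join("g" if 45<hsv[r,c,0]<95 and hsv[r,c,1]>70 else "d" if hsv[r,c,2]<60 else "w" if hsv[r,c,1]<60 and hsv[r,c,2]>120 else "r" if hsv[r,c,1]>120 else "." for r in range(120,260,2)))
E
```

```text
19.02 [ 491.2 -120.5   57. ] [179.9   0.  107.9] F [ 0.5  0.2 -0.2] w 12.3 q [ 0.06  0.74  0.19  2.06 -0.36  0.37  0.85]
insert px [282.5 226.5] w [ 465.6 -126. ] [(np.float64(97.7), np.float64(17.9)), (np.float64(84.3), np.float64(110.5))]
hole px [247.9 230.5] w [ 444.1 -134.1] [(np.float64(18.8), np.float64(24.2)), (np.float64(54.4), np.float64(109.7))]
bb 203 168 160 118
spare px [248.7 232. ] w [ 445.1 -133.5] [(np.float64(14.2), np.float64(23.1)), (np.float64(49.9), np.float64(108.5))]
held ((322.0, 272.5), (51.0, 22.0), 90.0) (311, 247, 23, 52)
pred empty [321.59009303 233.32153387]
rim end corners [array([336.6, 193.5])]
rim end corners [array([308.2, 193.6])]
300 .wwwwww.....w..wwwwwwwddgggggggggggggggggggggggggggggggggggggwwwwwwwww
310 ww.w.....w....w.w..w.wddgggggggggggggggddgd..ddd.wwwwwwwwwwwwddddddddd
316 ....ww....ww....w..wwddddgggggggggggggddddgddddwwwwwwwwwwwwwwwwwrrrrrr
322 .....w..wwwwwwww.w.w.ddddgggggggggggggdddddddddwwwwwwwwwwwwwwwwwwrrrrr
328 .....................ddddgggggggggggggdddddddddwwwwwwwwwwwwwwwww.rrrrr
334 ........w.............dddgggggggggggggddddddddd.wwwwwwwwwwwwwddddddddd
344 ......................dddggggggggggggggggggggggggggggggggggggwwwwwwwww
```

Rim end measured at row 196 against 193.5 predicted. That puts the cutout at about y = -120, where the battery already is, so I'll descend straight and gently.

Call:
carry_out(
  moves=[
    {"tx": 0, "ty": 0, "tz": 0.03, "twist": 0, "fingers": 0.1},
    {"tx": 0, "ty": 0, "tz": 0.02, "twist": 0, "fingers": 0.1},
    {"tx": 0, "ty": 0, "tz": 0.012, "twist": 0, "fingers": 0.1},
    {"tx": 0, "ty": 0, "tz": 0.01, "twist": 0, "fingers": 0.1},
    {"tx": 0, "ty": 0, "tz": 0, "twist": 0, "fingers": 0.1},
    {"tx": 0, "ty": 0, "tz": 0, "twist": 0, "fingers": 0.1},
  ],
)

```text
clock: 19.88
eef_pos: [490.4, -119.9, 35.6]
tool_rot: [3.141, -0.001, 1.883]
force: [-2.4, 2.5, 13.3]
width: 12.2
gripper_force: 61.1
```

```bash
python3 case.py
```

```text
19.88 [ 490.4 -119.9   35.6] [ 1.800e+02 -1.000e-01  1.079e+02] F [-2.4  2.5 13.3] w 12.2 q [ 0.07  0.78  0.17  2.07 -0.38  0.32  0.87]
insert px [285.3 227.1] w [ 466.1 -115.6] [(np.float64(96.5), np.float64(26.7)), (np.float64(77.5), np.float64(119.3))]
bb 189 177 181 127
spare px [240.9 247.7] w [ 445.  -132.9] [(np.float64(14.4), np.float64(23.3)), (np.float64(49.0), np.float64(108.1))]
held ((322.0, 272.5), (53.0, 22.0), 90.0) (311, 246, 23, 54)
pred empty [322.69577345 250.01869017]
```

Call:
carry_out(
  moves=[
    {"tx": 0, "ty": 0, "tz": -0.005, "twist": 0, "fingers": 0.1},
    {"tx": 0.003, "ty": -0.002, "tz": 0, "twist": 0, "fingers": 0.1},
    {"tx": 0, "ty": 0, "tz": 0, "twist": 0, "fingers": 0.1},
    {"tx": 0, "ty": 0, "tz": 0, "twist": 0, "fingers": 0.1},
  ],
)

```text
clock: 20.42
eef_pos: [490.2, -120.0, 36.4]
tool_rot: [3.141, 0.001, 1.883]
force: [-0.2, 0.8, 5.9]
width: 12.4
gripper_force: 60.1
```

Call:
carry_out(
  moves=[
    {"tx": 0, "ty": 0, "tz": 0.005, "twist": 0, "fingers": 0.1},
    {"tx": 0, "ty": 0, "tz": 0, "twist": 0, "fingers": 0.1},
    {"tx": 0, "ty": 0, "tz": 0, "twist": 0, "fingers": 0.1},
  ],
)

```text
clock: 20.8
eef_pos: [490.3, -119.9, 35.5]
tool_rot: [3.14, 0.0, 1.883]
force: [-1.8, 1.1, 14.3]
width: 12.5
gripper_force: 61.0
```

```bash
cat > asc.py <<'E'
from plan import *
import sys
d=eyes.get_image("wrist");hsv=cv2.cvtColor(d["color"],cv2.COLOR_BGR2HSV);st()
r0,r1,c0,c1=map(int,sys.argv[1:])
print("cols",c0)
for r in range(r0,r1,2):print(r,"".join("g" if 45<h<95 and s>70 and v>30 else "d" if v<60 else "w" if s<60 and v>120 else "r" if (h<8 or h>172) and s>120 else "." for h,s,v in hsv[r,c0:c1]))
s=ctrl.read_state();p=np.array(s["eef_pos"]);w=s["tool_rot"][2];xt=np.array([np.cos(w),np.sin(w)]);yt=np.array([np.sin(w),-np.cos(w)])
B=p[:2]+.5*xt
for z,a,b in((20,26.5,9),(p[2]-17,25,7.25),(p[2]-2.7,25,7.25)):
    print("if at held place: z",round(z,1),[proj(d,(*(B+a*xt+u*b*yt),z)).round(1) for u in(-1,1)])
E
python3 asc.py 190 232 290 356
```

```text
20.85 [ 490.3 -119.9   35.5] [179.9   0.  107.9] F [-1.4  1.1 13.9] w 12.3 q [ 0.07  0.78  0.17  2.07 -0.38  0.32  0.87]
cols 290
190 gggggggggggggggggggggggggggggggggggggggggggggggggggggggggggggggggg
192 gggggggggggggggggggggggggggggggggggggggggggggggggggggggggggggggggg
194 gggggggggggggggggggggggggggggggggggggggggggggggggggggggggggggggggg
196 gggggggggggggggggggggggggggggggggggggggggggggggggggggggggggggggggg
198 gggggggggggggggggggggggggggggggggggggggggggggggggggggggggggggggggg
200 gggggggggggggggggggggggggggggggggggggggggggggggggggggggggggggggggg
202 gggggggggggggggggggggggggggggggggggggggggggggggggggggggggggggggggg
204 gggggggggggggggggggggggggggggggggggggggggggggggggggggggggggggggggg
206 gggggggggggggggggggggggggggggggggggggggggggggggggggggggggggggggggg
208 ggggggggggggggggggggddddddddddddddddddddddddddddddgggggggggggggggg
210 ggggggggggggggggggggdddddddddddddddddddddddddddddggggggggggggggggg
212 ggggggggggggggggggggdddddddddddddddddddddddddddddggggggggggggggggg
214 gggggggggggggggggggddddd...............w.ddddddddggggggggggggggggg
216 gggggggggggggggggggg.........................ddddggggggggggggggggg
218 ggggggggggggggggggg.www....................ww....dgggggggggggggggg
220 ggggggggggggggggggg.wwwwwwwwwww...wwwwwwwwwww.dd..gggggggggggggggg
222 ggggggggggggggggggg.wwwwwwwwwwwwwwwwwwwwwwwww.ddd.gggggggggggggggg
224 ggggggggggggggggggg..wwwwwwwwwwwwwwwwwwwwwwww.dddd.ggggggggggggggg
226 gggggggggggggggggggwwwwwwwwwwwwwwwwwwwwwwwwww.ddd.gggggggggggggggg
228 gggggggggggggggggggwwwwwwwwwwwwwwwwwwwwwwwwww.ddddgggggggggggggggg
230 gggggggggggggggggggwwwwwwwwwwwwwwwwwwwwwwwwww.ddddgggggggggggggggg
if at held place: z 20 [array([305.9, 207. ]), array([338., 207.])]
if at held place: z 18.5 [array([309.2, 208.6]), array([334.7, 208.6])]
if at held place: z 32.8 [array([308., 218.]), array([335.9, 218. ])]
```

The cutout's rim spans columns 310–340 while the battery is centred at 322. It sits about 1.3 mm too far left and touches that lip. Lift a little, shift, re-measure.

Call:
carry_out(
  moves=[
    {"tx": 0, "ty": 0, "tz": -0.02, "twist": 0, "fingers": 0.1},
    {"tx": -0.001, "ty": 0.006, "tz": 0, "twist": 0, "fingers": 0.1},
    {"tx": 0, "ty": 0, "tz": 0, "twist": 0, "fingers": 0.1},
    {"tx": 0, "ty": 0, "tz": 0, "twist": 0, "fingers": 0.1},
  ],
)

```text
clock: 21.35
eef_pos: [491.5, -119.4, 40.3]
tool_rot: [-3.141, -0.0, 1.883]
force: [0.6, 0.5, -0.8]
width: 12.0
gripper_force: 59.3
```

```bash
python3 asc.py 196 232 290 356
```

```text
21.4 [ 491.4 -119.4   40.4] [-180.    -0.   107.9] F [-0.1  0.9 -0.7] w 11.9 q [ 0.07  0.77  0.18  2.07 -0.38  0.34  0.86]
cols 290
196 gggggggggggggggggggggggggggggggggggggggggggggggggggggggggggggggggg
198 gggggggggggggggggggggggggggggggggggggggggggggggggggggggggggggggggg
200 gggggggggggggggggggggggggggggggggggggggggggggggggggggggggggggggggg
202 gggggggggggggggggggggggggggggggggggggggggggggggggggggggggggggggggg
204 gggggggggggggggggggggggggggggggggggggggggggggggggggggggggggggggggg
206 ggggggggggggggggggdddddddddddddddddddddddddddddggggggggggggggggggg
208 ggggggggggggggggggdddddddddddddddddddddddddddddggggggggggggggggggg
210 ggggggggggggggggggdddddddddddddddddddddddddddddggggggggggggggggggg
212 ggggggggggggggggggdddddddddddddddddddddddddddddggggggggggggggggggg
214 ggggggggggggggggggdddddd.w...............ddddddggggggggggggggggggg
216 gggggggggggggggggg..................wwwwwwww...ggggggggggggggggggg
218 gggggggggggggggggd..ww.......wwwwwwwwwwwwwwww..dgggggggggggggggggg
220 ggggggggggggggggg...wwwwwwwwwwwwwwwwwwwwwwwww.d.gggggggggggggggggg
222 ggggggggggggggggg.d.wwwwwwwwwwwwwwwwwwwwwwwww.d.gggggggggggggggggg
224 ggggggggggggggggg...wwwwwwwwwwwwwwwwwwwwwwwww.d.gggggggggggggggggg
226 ggggggggggggggggg..wwwwwwwwwwwwwwwwwwwwwwwwww.d.gggggggggggggggggg
228 ggggggggggggggggg.dwwwwwwwwwwwwwwwwwwwwwwwwww.d.gggggggggggggggggg
230 ggggggggggggggggg.d.wwwwwwwwwwwwwwwwwwwwwwwww.d.gggggggggggggggggg
if at held place: z 20 [array([306.4, 204.2]), array([337.5, 204.2])]
if at held place: z 23.4 [array([309.2, 208.6]), array([334.7, 208.6])]
if at held place: z 37.7 [array([308., 218.]), array([335.9, 218. ])]
```

Now centred (rim 307–337.5).

Call:
carry_out(
  moves=[
    {"tx": -0.002, "ty": 0, "tz": 0.008, "twist": 0, "fingers": 0.1},
    {"tx": 0, "ty": 0, "tz": 0.007, "twist": 0, "fingers": 0.1},
    {"tx": 0, "ty": 0, "tz": 0.003, "twist": 0, "fingers": 0.1},
    {"tx": 0, "ty": 0, "tz": 0, "twist": 0, "fingers": 0.1},
    {"tx": 0, "ty": 0, "tz": 0, "twist": 0, "fingers": 0.1},
  ],
)

```text
clock: 22.02
eef_pos: [491.8, -120.1, 36.1]
tool_rot: [3.141, -0.0, 1.883]
force: [-2.7, 1.0, 10.7]
width: 12.2
gripper_force: 60.7
```

```bash
python3 asc.py 204 304 296 350 | awk 'NR<14||NR%4==0||/held/'
```

```text
22.07 [ 491.8 -120.    36.1] [180.   -0.  107.9] F [-2.   1.  11.8] w 12.0 q [ 0.07  0.78  0.17  2.07 -0.38  0.33  0.87]
cols 296
204 gggggggggggggggggggggggggggggggggggggggggggggggggggggg
206 ggggggggggggdddddddddddddddddddddddddddddggggggggggggg
208 gggggggggggddddddddddddddddddddddddddddddggggggggggggg
210 ggggggggggggdddddddddddddddddddddddddddddggggggggggggg
212 ggggggggggggdddddddddddddddddddddddddddddggggggggggggg
214 ggggggggggggdddddd.................ddddddggggggggggggg
216 gggggggggggd.............................ggggggggggggg
218 gggggggggggd..www...................www..ggggggggggggg
220 ggggggggggg.d..wwwwwwwwww.wwwwwwwwwwwww..dgggggggggggg
222 gggggggggg..d.wwwwwwwwwwwwwwwwwwwwwwwww.ddgggggggggggg
224 gggggggggg..d.wwwwwwwwwwwwwwwwwwwwwwwww.d.gggggggggggg
230 gggggggggg..dwwwwwwwwwwwwwwwwwwwwwwwwww.d.gggggggggggg
238 ggggggggggg.d.wwwwwwwwwwwwwwwwwwwwwwwww.d.gggggggggggg
246 gggwwwwwwwww.dd...wwwwwwwwwwwwwwwwww.rddd.wwwwwwwwwggg
254 d.wwwwwwwww.ddddrrrrrrrrrrrrrrrrrrrrrrdddd.wwwwwwwww.d
262 wwwwwwwwww.dddddrrrrrrrrrrrrrrrrrrrrrrddddd.wwwwwwwww.
270 wwwwwwwwwwddddddrrrrrrrrrrrrrrrrrrrrrrddddddwwwwwwwwww
278 dddd.wwww.ddddddrrrrrrrrrrrrrrrrrrrrrrdddddd.wwww.dddd
286 dddddddddddddddrrrrrrrrrrrrrrrrrrrrrrrdddddddddddddddd
294 dddddddddddddddrrrrrrrrrrrrrrrrrrrrrrr.ddddddddddddddd
302 ddddddddddddddggggggggggggggggggggggggggdddddddddddddd
if at held place: z 20 [array([306. , 206.6]), array([337.9, 206.6])]
if at held place: z 19.1 [array([309.2, 208.6]), array([334.7, 208.6])]
if at held place: z 33.4 [array([308., 218.]), array([335.9, 218. ])]
```

The battery is centred in the cutout and has started between the lips. Ease off slightly and let go.

Call:
carry_out(
  moves=[
    {"tx": 0, "ty": 0, "tz": -0.002, "twist": 0, "fingers": 0.1},
    {"tx": 0, "ty": 0, "tz": 0, "twist": 0, "fingers": 0.25},
    {"tx": 0, "ty": 0, "tz": 0, "twist": 0, "fingers": 0.3},
    {"tx": 0, "ty": 0, "tz": 0, "twist": 0, "fingers": 0.3},
  ],
)

```text
clock: 22.58
eef_pos: [491.8, -120.1, 35.7]
tool_rot: [-3.141, -0.0, 1.883]
force: [0.7, 0.2, 0.1]
width: 25.7
gripper_force: 0.0
```

```bash
python3 asc.py 204 304 296 350 | awk 'NR<14||NR%4==0||/held/'
```

```text
22.62 [ 491.8 -120.1   35.7] [-180.    -0.   107.9] F [-0.2 -0.2  0.1] w 25.8 q [ 0.07  0.78  0.17  2.07 -0.38  0.33  0.87]
cols 296
204 gggggggggggggggggggggggggggggggggggggggggggggggggggggg
206 ggggggggggggddddddddddddddddgggggggggggggggggggggggggg
208 ggggggggggggdddddddddddddddddddddddddddddggggggggggggg
210 ggggggggggggddddddddddddddddddddddddddddddgggggggggggg
212 ggggggggggggddddd....................ddddggggggggggggg
214 ggggggggggggdd.......................wwddggggggggggggg
216 gggggggggggd...wwwwwwwwwwwwwwwwwwwwwwww..dgggggggggggg
218 ggggggggggg.d..wwwwwwwwwwwwwwwwwwwwwwww..dgggggggggggg
220 ggggggggggg....wwwwwwwwwwwwwwwwwwwwwwww...gggggggggggg
222 gggggggggg....wwwwwwwwwwwwwwwwwwwwwwwww.ddgggggggggggg
224 ggggggggggw...wwwwwwwwwwwwwwwwwwwwwwwww.d.gggggggggggg
230 gggggggggg....wwwwwwwwwwwwwwwwwwwwwwwww.ddgggggggggggg
238 ggggggggggg...wwwwwwwwwwwwwwwwwwwwwwwww.d.gggggggggggg
246 ddddggggggg....rrrrrrrrrrrrrrrrrrrrrrrr...ggggggggdddd
254 ddddggggggg..d.rrrrrrrrrrrrrrrrrrrrrrrr...gggggggddddd
262 ddddggggggg....rrrrrrrrrrrrrrrrrrrrrrrr...gggggggddddd
270 ddddggggggg..d.rrrrrrrrrrrrrrrrrrrrrrrrrdggggggggddddd
278 dddgggggggggggg.rrrrrrrrrrrrrrrrrrrrrrr.ggggggggggdddd
286 ddgggggggggggg.rrrrrrrrrrrrrrrrrrrrrrrrrgggggggggggddd
294 dgggggggggggggg.rrrrrrrrrrrrrrrrrrrrrr.gggggggggggggdd
302 gggggggggggggggggggggggggggggggggggggggggggggggggggggd
if at held place: z 20 [array([306. , 206.9]), array([338.1, 206.9])]
if at held place: z 18.7 [array([309.3, 208.6]), array([334.8, 208.7])]
if at held place: z 33.0 [array([308., 218.]), array([336. , 218.1])]
```

The battery is resting in the cutout, centred. Lift, close the fingers and press on its middle.

Call:
carry_out(
  moves=[
    {"tx": 0, "ty": 0, "tz": -0.05, "twist": 0, "fingers": 0.3},
    {"tx": 0, "ty": 0, "tz": -0.07, "twist": 0, "fingers": 0.3},
    {"tx": 0, "ty": 0, "tz": 0, "twist": 0, "fingers": 0},
    {"tx": 0, "ty": 0, "tz": 0, "twist": 0, "fingers": 0},
    {"tx": 0, "ty": 0, "tz": 0, "twist": 0, "fingers": 0},
    {"tx": 0, "ty": 0, "tz": 0, "twist": 0, "fingers": 0},
    {"tx": 0, "ty": 0, "tz": 0, "twist": 0, "fingers": 0},
  ],
)

```text
clock: 23.5
eef_pos: [491.6, -120.1, 71.6]
tool_rot: [-3.141, -0.0, 1.883]
force: [0.3, 0.6, -0.1]
width: -0.4
gripper_force: 0.0
```

Run:
```python
from plan import *
st()
d=eyes.get_image("wrist");hsv=cv2.cvtColor(d["color"],cv2.COLOR_BGR2HSV)
s=ctrl.read_state();p=np.array(s["eef_pos"]);w=s["tool_rot"][2];xt=np.array([np.cos(w),np.sin(w)]);yt=np.array([np.sin(w),-np.cos(w)])
h,S,v=[hsv[:,323,i].astype(int) for i in range(3)]
k=["g" if 45<a<95 and b>70 and c>30 else "d" if c<60 else "w" if b<60 and c>120 else "r" if (a<8 or a>172) and b>120 else "." for a,b,c in zip(h,S,v)]
print(120,"".join(k[120:320]))
B=np.array([491.8,-120.1])+.5*xt
for z in(22.5,30.2):print(z,[proj(d,(*(B+a*xt),z)).round(1)[1] for a in(25,8,0,-25)])
```

```text
23.5 [ 491.6 -120.1   71.6] [-180.    -0.   107.9] F [ 0.3  0.6 -0.1] w -0.4 q [ 0.04  0.71  0.21  2.06 -0.36  0.41  0.85]
120 ............w..w..........w.....w.....ddddddddgggggggggggggggggggggggddddd..wwwwwwwwwwwwwwwwwwwwwww.rrrrrrrrrrrrrrrrrrrrrrddddddddddddddddddddddddddddddddddddddddddddddddddddddddddddddddddddddddddd.ww
22.5 [np.float64(192.6), np.float64(216.0), np.float64(226.5), np.float64(257.9)]
30.2 [np.float64(196.0), np.float64(220.2), np.float64(231.1), np.float64(263.4)]
```

Ends and colour boundary match a level battery at about 30 mm, i.e. resting on the lips. Pressing now.

Call:
carry_out(
  moves=[
    {"tx": 0, "ty": 0, "tz": 0.06, "twist": 0, "fingers": 0},
    {"tx": 0, "ty": 0, "tz": 0.03, "twist": 0, "fingers": 0},
    {"tx": 0, "ty": 0, "tz": 0.01, "twist": 0, "fingers": 0},
    {"tx": 0, "ty": 0, "tz": 0.006, "twist": 0, "fingers": 0},
    {"tx": 0, "ty": 0, "tz": 0, "twist": 0, "fingers": 0},
  ],
)

```text
clock: 24.18
eef_pos: [491.2, -119.6, 41.4]
tool_rot: [-3.141, -0.001, 1.883]
force: [-3.4, 1.6, 14.9]
width: 0.3
gripper_force: 7.6
```

Call:
carry_out(
  moves=[
    {"tx": 0, "ty": 0, "tz": 0.004, "twist": 0, "fingers": 0},
    {"tx": 0, "ty": 0, "tz": 0, "twist": 0, "fingers": 0},
  ],
)

```text
clock: 24.42
eef_pos: [491.1, -119.2, 40.4]
tool_rot: [-3.141, -0.002, 1.883]
force: [-3.7, 3.7, 16.4]
width: -0.1
gripper_force: 8.8
```

Call:
carry_out(
  moves=[
    {"tx": 0, "ty": 0, "tz": 0.004, "twist": 0, "fingers": 0},
    {"tx": 0, "ty": 0, "tz": 0, "twist": 0, "fingers": 0},
  ],
)

```text
clock: 24.68
eef_pos: [491.2, -119.3, 40.1]
tool_rot: [3.141, -0.002, 1.883]
force: [-5.7, 3.5, 27.7]
width: 0.2
gripper_force: 13.8
```

27 N without motion is forcing it, so I'll back off and measure the lie from a clear viewpoint.

Call:
carry_out(
  moves=[
    {"tx": 0, "ty": 0, "tz": -0.01, "twist": 0, "fingers": 0},
    {"tx": 0, "ty": 0, "tz": -0.08, "twist": 0, "fingers": 0},
    {"tx": -0.05, "ty": 0, "tz": -0.1, "twist": 0, "fingers": 0},
    {"tx": -0.08, "ty": 0, "tz": -0.03, "twist": 0, "fingers": 0},
    {"tx": 0, "ty": 0, "tz": 0, "twist": 0, "fingers": 0},
    {"tx": 0, "ty": 0, "tz": 0, "twist": 0, "fingers": 0},
    {"tx": 0, "ty": 0, "tz": 0, "twist": 0, "fingers": 0},
  ],
)

```text
clock: 25.55
eef_pos: [503.0, -155.9, 102.9]
tool_rot: [-3.14, -0.002, 1.885]
force: [0.2, -0.3, 0.1]
width: -0.0
gripper_force: 0.0
```

```bash
cat > lie.py <<'E'
from plan import *
st()
d=eyes.get_image("wrist");hsv=cv2.cvtColor(d["color"],cv2.COLOR_BGR2HSV)
c=proj(d,(491.5,-119.8,25));print("centre",c.round(1))
r0,r1,c0,c1=int(c[1])-44,int(c[1])+46,int(c[0])-72,int(c[0])+28
print("row0",r0,"col0",c0)
for r in range(r0,r1,2):print(r,"".join("g" if 45<h<95 and s>70 and v>30 else "d" if v<60 else "w" if s<60 and v>120 else "r" if (h<8 or h>172) and s>120 else "y" if 18<h<35 and s>110 else "b" if 100<h<130 and s>100 else "." for h,s,v in hsv[r,c0:c1]))
E
python3 lie.py
```

```text
25.55 [ 503.  -155.9  102.9] [-1.799e+02 -1.000e-01  1.080e+02] F [ 0.2 -0.3  0.1] w -0.0 q [ 0.08  0.68  0.25  1.99 -0.32  0.52  0.87]
centre [322.4 166.2]
row0 122 col0 250
122 gggggggggggggggggggggggggggggggggggggggggggggggggggggggggggggggggggggggggggggggggggggggggggggggggggg
124 gggggggggggggggggggggggggggggggggggggggggggggggggggggggggggggggggggggggggggggggggggggggggggggggggggg
126 gggggggggggggggggggggggggggggggggggggggggggggggggggggggggggggggggggggggggggggggggggggggggggggggggggg
128 gggggggggggggggggggggggggggggggggggggggggggggggggggggggggggggggggggggggggggggggggggggggggggggggggggg
130 dddd......ddddddddggggggggggggggggggggggggggggggggggggggggggggdddddddddddddddddddddddggggggggggggggg
132 ddd.wwwwww....ddddggggggggggggggggggggggggggggggggggggggggggggddddddddddddddddddddddgggggggggggggggg
134 bbbbbbbbbbbbbbbbbdggggggggggggggggggggggggggggggggggggggggggggddd..wwwwwwwwwwwww..ddgggggggggggggggg
136 bbbbbbbbbbbbbbbbb.ggggggggggggggggggggggggggggggggggggggggggggdd.wwwwwwwwwwwwwwwwwwdgggggggggggggggg
138 bbbbbbbbbbbbbbbbbbggggggggggggggggggggggggggggggggggggggggggggdd.wwwwwwwwwwwwwwww
[... 3099 characters left out ...]
ggggggggggggggggggggggggggggggggggggggg.wwwwwwwggggggggggggggggggggggg
200 gggggggggggggggggggggggggggggggggggggggggggggggggggggggggggggggggggggggggggggggggggggggggggggggggggg
202 gggggggggggggggggggggggggggggggggggggggggggggggggggggggggggggggggggggggggggggggggggggggggggggggggggg
204 gggggggggggggggggggggggggggggggggggggggggggggggggggggggggggggggggggggggggggggggggggggggggggggggggggg
206 ggggggggggggggggggggggggggggggggggggggggggggggggggggggggggggggggggggggggggggggggggggggggggggggwwwwww
208 gggggggggggggggggggggggggggggggggggggggggggggggggggggggggggggggggggggggggggggggggggggggggggggwwwwwww
210 ggggggggggggggggggggggggggggggggggggggggggggggggggggggggggggggggggggggggggggggggggggggggggggggwwwwww
```

Run:
```python
from plan import *
from scipy.optimize import least_squares,brentq
d=eyes.get_image("wrist")
a=np.radians(108);y=np.array([np.cos(a),np.sin(a)]);O=np.array([491.5,-119.8])
row=lambda s,z:proj(d,(*(O+s*y),z))[1]
inv=lambda r,z:brentq(lambda s:row(s,z)-r,-80,80)
print("rim +y end s",inv(129.5,20),"-> cutout mid",inv(129.5,20)-26.5)
sp=O-50*np.array([y[1],-y[0]])
rs=lambda s,z:proj(d,(*(sp+s*y),z))[1]
iv=lambda r,z:brentq(lambda s:rs(s,z)-r,-80,80)
print("spare ends",iv(133,22.5),iv(195,22.5),"hole +y",iv(129.5,20))
for z in(22.5,26,30,34):print(z,"white",inv(133,z),"bound",inv(155,z),"red end",inv(197.5,z))
hsv=cv2.cvtColor(d["color"],cv2.COLOR_BGR2HSV);print([tuple(int(q) for q in hsv[r,322]) for r in range(190,204)])
```

```text
rim +y end s 26.6189762524483 -> cutout mid 0.11897625244829868
spare ends 24.269938005324207 -23.979884545338695 hole +y 26.62921752204721
22.5 white 24.260320184119806 bound 7.909952258565698 red end -26.070120723064296
26 white 24.54049194264491 bound 8.459526800137962 red end -24.960661151927077
30 white 24.86068823810218 bound 9.087611990506252 red end -23.692707356341714
34 white 25.180884533559436 bound 9.715697180874546 red end -22.424753560756336
[(0, 220, 235), (179, 217, 237), (0, 221, 234), (0, 218, 235), (0, 214, 238), (0, 220, 238), (0, 217, 235), (1, 147, 226), (39, 14, 188), (72, 63, 185), (74, 129, 156), (74, 135, 155), (74, 128, 159), (73, 130, 157)]
```

Vision can't yet tell 22.5 from 30 mm. The fingertips may in truth reach further than assumed, so the battery could already be down. I'll return to the pre-press viewpoint, where the two heights differ by 4 rows.

Call:
carry_out(
  moves=[
    {"tx": 0.06, "ty": 0, "tz": 0, "twist": 0, "fingers": 0},
    {"tx": 0.065, "ty": 0, "tz": 0.05, "twist": 0, "fingers": 0},
    {"tx": 0, "ty": 0, "tz": 0.055, "twist": 0, "fingers": 0},
    {"tx": 0, "ty": 0, "tz": 0, "twist": 0, "fingers": 0},
    {"tx": 0, "ty": 0, "tz": 0, "twist": 0, "fingers": 0},
    {"tx": 0, "ty": 0, "tz": 0, "twist": 0, "fingers": 0},
  ],
)

```text
clock: 26.4
eef_pos: [492.6, -121.6, 72.8]
tool_rot: [3.141, 0.001, 1.883]
force: [-0.2, -0.1, 0.3]
width: 0.3
gripper_force: 0.0
```

```bash
cat > near.py <<'E'
from plan import *
st()
d=eyes.get_image("wrist");hsv=cv2.cvtColor(d["color"],cv2.COLOR_BGR2HSV)
def col(c):
    h,S,v=[hsv[:,c,i].astype(int) for i in range(3)]
    return "".join("g" if 45<a<95 and b>70 and e>30 else "d" if e<60 else "w" if b<60 and e>120 else "r" if (a<8 or a>172) and b>120 else "y" if 18<a<35 and b>110 else "b" if 100<a<130 and b>100 else "." for a,b,e in zip(h,S,v))
a=np.radians(108);y=np.array([np.cos(a),np.sin(a)]);B=np.array([491.6,-119.6]);x=np.array([y[1],-y[0]])
print("red 180",col(323)[180:250]);print("r308",col(308)[180:300]);print("width row 205","".join(col(c)[205] for c in range(295,350)),"row 230","".join(col(c)[230] for c in range(295,350)))
for z in(22.5,30.2):print(z,[proj(d,(*(B+s*y),z)).round(1)[1] for s in(26.5,25,8,0)],"w",[proj(d,(*(B+15*y+u*x),z)).round(1)[0] for u in(-7.25,7.25)])
S=B-50*x
sc=int(proj(d,(*S,22.5))[0]);print("spare col",sc,"180",col(sc)[180:290])
for z in(22.5,30.2):print(z,[proj(d,(*(S+s*y),z)).round(1)[1] for s in(25,0,-25)])
print("rim +y",proj(d,(*(B+26.5*y),20)))
E
python3 near.py
```

```text
26.4 [ 492.6 -121.6   72.8] [180.    0.  107.9] F [-0.2 -0.1  0.3] w 0.3 q [ 0.04  0.71  0.22  2.05 -0.36  0.41  0.85]
red 180 ggggggddd.wwwwwwwwwwwwwwwwwwwwwww.rrrrrrrrrrrrrrrrrrrrrrrrrrrrdddddddd
r308 gggggggggggggggggggggggggggggggggggggggggggggggggggggggggggggggggggggggdddddddddddd...........wwwddddddddddddddddddddddd
width row 205 ggggggggggggggdd.wwwwwwwwwwwwwwwwwwww.dgggggggggggggggg row 230 ggggggggggggggg...rrrrrrrrrrrrrrrrrrrrdgggggggggggggggg
22.5 [np.float64(187.4), np.float64(189.5), np.float64(212.9), np.float64(223.4)] w [np.float64(310.9), np.float64(331.9)]
30.2 [np.float64(190.5), np.float64(192.7), np.float64(217.0), np.float64(227.9)] w [np.float64(310.5), np.float64(332.3)]
spare col 250 180 ggggggwwwwwbbbbbbbbbbbbbbbbbbbbbbbbbbbbbbbbbbbbbbbbbbbwyyyyyyyyyyyyyyyyyyygggggggggggggggggwwwwwwwwwwwwwww.ddd
22.5 [np.float64(189.6), np.float64(223.6), np.float64(254.9)]
30.2 [np.float64(192.9), np.float64(228.0), np.float64(260.4)]
rim +y [321.36723294 186.37098832]
```

The rows (189.5 and 213) now match a top at 22.5 mm, so the press did take it down; the tips reach further than assumed. The stiffness jump at the end was the floor. I'll probe gently near the red end to make sure it isn't tilted.

Call:
carry_out(
  moves=[
    {"tx": -0.03, "ty": 0, "tz": 0.06, "twist": 0, "fingers": 0},
    {"tx": 0, "ty": 0, "tz": 0.03, "twist": 0, "fingers": 0},
    {"tx": 0, "ty": 0, "tz": 0.006, "twist": 0, "fingers": 0},
    {"tx": 0, "ty": 0, "tz": 0, "twist": 0, "fingers": 0},
    {"tx": 0, "ty": 0, "tz": 0, "twist": 0, "fingers": 0},
  ],
)

```text
clock: 27.08
eef_pos: [495.2, -131.4, 43.8]
tool_rot: [3.141, 0.001, 1.882]
force: [-2.4, -1.2, 10.9]
width: 0.2
gripper_force: 5.6
```

Call:
carry_out(
  moves=[
    {"tx": 0, "ty": 0, "tz": 0.006, "twist": 0, "fingers": 0},
    {"tx": 0, "ty": 0, "tz": 0, "twist": 0, "fingers": 0},
  ],
)

```text
clock: 27.32
eef_pos: [495.4, -131.6, 43.2]
tool_rot: [3.14, 0.001, 1.881]
force: [-4.4, -0.5, 25.9]
width: -0.1
gripper_force: 12.2
```

Call:
carry_out(
  moves=[
    {"tx": 0, "ty": 0, "tz": 0.004, "twist": 0, "fingers": 0},
    {"tx": 0, "ty": 0, "tz": 0, "twist": 0, "fingers": 0},
  ],
)

```text
clock: 27.58
eef_pos: [495.5, -131.6, 42.9]
tool_rot: [3.139, 0.002, 1.881]
force: [-5.6, -0.9, 33.9]
width: -0.3
gripper_force: 16.6
```

The end probe met contact 3.5 mm higher than the middle: the battery is tilted about 13°. The white end is down and the red end caught on the rim, about 0.3–1 mm too far out. I'll lift off, go beyond the red end and nudge it lengthwise.

Call:
carry_out(
  moves=[
    {"tx": 0, "ty": 0, "tz": -0.03, "twist": 0, "fingers": 0},
    {"tx": 0, "ty": 0, "tz": -0.06, "twist": 0, "fingers": 0},
    {"tx": -0.06, "ty": 0, "tz": 0, "twist": 0, "fingers": 0},
    {"tx": -0.045, "ty": 0, "tz": 0, "twist": 0, "fingers": 0},
    {"tx": 0, "ty": 0, "tz": 0, "twist": 0, "fingers": 0},
    {"tx": 0, "ty": 0, "tz": 0, "twist": 0, "fingers": 0},
    {"tx": 0, "ty": 0, "tz": 0, "twist": 0, "fingers": 0},
  ],
)

```text
clock: 28.45
eef_pos: [504.4, -159.5, 67.0]
tool_rot: [-3.141, -0.001, 1.884]
force: [-0.3, -0.7, 0.2]
width: 0.1
gripper_force: 0.0
```

```bash
cat > tilt.py <<'E'
from plan import *
from scipy.optimize import brentq
st()
d=eyes.get_image("wrist");hsv=cv2.cvtColor(d["color"],cv2.COLOR_BGR2HSV)
a=np.radians(108);y=np.array([np.cos(a),np.sin(a)]);x=np.array([y[1],-y[0]]);O=np.array([491.5,-119.8])
def run(O,n,zs):
    c=proj(d,(*O,25));cc=int(round(c[0]));lo=int(c[1])-60
    h,S,v=[hsv[lo:lo+130,cc,i].astype(int) for i in range(3)]
    k="".join("g" if 45<a<95 and b>70 and e>30 else "d" if e<60 else "w" if b<60 and e>120 else "r" if (a<8 or a>172) and b>120 else "y" if 18<a<35 and b>110 else "b" if 100<a<130 and b>100 else "." for a,b,e in zip(h,S,v))
    print(n,lo,k)
    import re
    m=re.search(r"(w+)[.r]?(r{8,})" if n=="red" else r"(b{8,}).{0,3}?(y{8,})",k)
    if m:
        R=[lo+m.start(1)-.5,lo+m.start(2)-.5,lo+m.end(2)-.5]
        for z in zs:print(z,[round(brentq(lambda s:proj(d,(*(O+s*y),z))[1]-r,-90,90),1) for r in R])
run(O,"red",(20,22.5,26,30,34));run(O-50*x,"spare",(22.5,))
p=ctrl.read_state()["eef_pos"][:2]-O;print("tool along",(p@y).round(1),"lat",(p@x).round(1))
E
python3 tilt.py
```

```text
28.45 [ 504.4 -159.5   67. ] [-1.800e+02 -1.000e-01  1.079e+02] F [-0.3 -0.7  0.2] w 0.1 q [ 0.11  0.74  0.21  2.   -0.34  0.44  0.9 ]
red 111 ggggggggggggggggdddd.wwwwwwwwwwwwwwwwwwwwwwwww.rrrrrrrrrrrrrrrrrrrrrrrrrrrrrrrrrrrrrrrrrrrrrrrrrrrwwgggggggggggggggwwwwwwwwwwwwwww
20 [24.2, 7.9, -27.0]
22.5 [24.4, 8.4, -26.1]
26 [24.7, 8.9, -24.8]
30 [25.0, 9.6, -23.3]
34 [25.3, 10.3, -21.9]
spare 111 ggggggggggggggggd.wwwbbbbbbbbbbbbbbbbbbbbbbbbbbbbbbbbbbbbbbbbbbbbbbbbbbbyyyyyyyyyyyyyyyyyyyyyyyggggggggggggggggggggwwwwwwwwwwwwwww
22.5 [24.5, -8.0, -23.9]
tool along -41.7 lat 0.1
```

Call:
carry_out(
  moves=[
    {"tx": 0, "ty": 0, "tz": 0.05, "twist": 0, "fingers": 0},
    {"tx": 0, "ty": 0, "tz": 0.045, "twist": 0, "fingers": 0},
    {"tx": 0.008, "ty": 0, "tz": 0, "twist": 0, "fingers": 0},
    {"tx": 0.004, "ty": 0, "tz": 0, "twist": 0, "fingers": 0},
    {"tx": 0.004, "ty": 0, "tz": 0, "twist": 0, "fingers": 0},
    {"tx": 0, "ty": 0, "tz": 0, "twist": 0, "fingers": 0},
  ],
)

```text
clock: 29.25
eef_pos: [503.5, -155.4, 39.2]
tool_rot: [3.141, 0.0, 1.883]
force: [-0.2, 0.6, -0.0]
width: 0.1
gripper_force: 0.0
```

Call:
carry_out(
  moves=[
    {"tx": 0.006, "ty": 0, "tz": 0.004, "twist": 0, "fingers": 0},
    {"tx": 0, "ty": 0, "tz": 0, "twist": 0, "fingers": 0},
    {"tx": 0, "ty": 0, "tz": 0, "twist": 0, "fingers": 0},
  ],
)

```text
clock: 29.62
eef_pos: [502.7, -153.8, 37.7]
tool_rot: [-3.142, -0.0, 1.883]
force: [0.4, -0.8, 0.5]
width: -0.1
gripper_force: 0.0
```

Call:
carry_out(
  moves=[
    {"tx": 0.006, "ty": 0, "tz": 0, "twist": 0, "fingers": 0},
    {"tx": 0, "ty": 0, "tz": 0, "twist": 0, "fingers": 0},
    {"tx": 0, "ty": 0, "tz": 0, "twist": 0, "fingers": 0},
  ],
)

```text
clock: 30.0
eef_pos: [502.6, -152.7, 37.8]
tool_rot: [3.141, 0.001, 1.883]
force: [0.6, -2.6, 0.9]
width: 0.4
gripper_force: 1.3
```

Call:
carry_out(
  moves=[
    {"tx": 0.004, "ty": 0, "tz": 0, "twist": 0, "fingers": 0},
    {"tx": 0, "ty": 0, "tz": 0, "twist": 0, "fingers": 0},
    {"tx": 0, "ty": 0, "tz": 0, "twist": 0, "fingers": 0},
  ],
)

```text
clock: 30.38
eef_pos: [502.6, -152.4, 38.1]
tool_rot: [3.14, 0.003, 1.882]
force: [0.9, -5.1, 1.3]
width: -0.1
gripper_force: 2.7
```

Call:
carry_out(
  moves=[
    {"tx": 0.005, "ty": 0, "tz": 0, "twist": 0, "fingers": 0},
    {"tx": 0, "ty": 0, "tz": 0, "twist": 0, "fingers": 0},
    {"tx": 0, "ty": 0, "tz": 0, "twist": 0, "fingers": 0},
  ],
)

```text
clock: 30.75
eef_pos: [502.7, -151.8, 38.4]
tool_rot: [3.139, 0.004, 1.882]
force: [2.4, -7.0, 3.2]
width: 0.1
gripper_force: 3.5
```

Call:
carry_out(
  moves=[
    {"tx": 0.006, "ty": 0, "tz": 0.001, "twist": 0, "fingers": 0},
    {"tx": 0, "ty": 0, "tz": 0, "twist": 0, "fingers": 0},
    {"tx": 0, "ty": 0, "tz": 0, "twist": 0, "fingers": 0},
  ],
)

```text
clock: 31.12
eef_pos: [502.1, -149.8, 38.0]
tool_rot: [3.139, 0.004, 1.882]
force: [1.2, -6.6, 2.8]
width: 0.2
gripper_force: 3.4
```

```bash
python3 tilt.py
```

```text
31.12 [ 502.1 -149.8   38. ] [179.9   0.2 107.8] F [ 1.2 -6.6  2.8] w 0.2 q [ 0.11  0.79  0.18  2.02 -0.37  0.36  0.9 ]
red 140 ggggggggg.wwwwwwwwwwwwwwwwwwwwwwwwwwwww.rrrrrrrrrrrrrrrrrrrrrrrrrrrrrrrrrrrrrrrrrrrrrrrrrrrrrrrrrrrrw.dddddddddddddddddddddddddddd
20 [26.8, 10.3, -26.3]
22.5 [27.2, 11.0, -25.1]
26 [27.7, 11.9, -23.3]
30 [28.2, 12.9, -21.3]
34 [28.8, 13.9, -19.3]
spare 140 gggggggggd.wwww.bbbbbbbbbbbbbbbbbbbbbbbbbbbbbbbbbbbbbbbbbbbbbbbbbbbbbbbbbyyyyyyyyyyyyyyyyyyyyyyyyyggggggggggggggggggggggwwwwwwwwww
22.5 [24.2, -8.0, -23.6]
tool along -31.9 lat 0.8
```

The battery slid about 2.6 mm and the red end has cleared its rim. Retract, then press gently toward the red end.

Call:
carry_out(
  moves=[
    {"tx": -0.02, "ty": 0, "tz": 0, "twist": 0, "fingers": 0},
    {"tx": -0.01, "ty": 0, "tz": -0.06, "twist": 0, "fingers": 0},
    {"tx": 0.06, "ty": 0, "tz": -0.02, "twist": 0, "fingers": 0},
    {"tx": 0.04, "ty": 0, "tz": 0, "twist": 0, "fingers": 0},
    {"tx": 0, "ty": 0, "tz": 0, "twist": 0, "fingers": 0},
    {"tx": 0, "ty": 0, "tz": 0, "twist": 0, "fingers": 0},
    {"tx": 0, "ty": 0, "tz": 0.045, "twist": 0, "fingers": 0},
    {"tx": 0, "ty": 0, "tz": 0.01, "twist": 0, "fingers": 0},
    {"tx": 0, "ty": 0, "tz": 0, "twist": 0, "fingers": 0},
    {"tx": 0, "ty": 0, "tz": 0, "twist": 0, "fingers": 0},
  ],
)

```text
clock: 32.42
eef_pos: [494.3, -128.0, 44.8]
tool_rot: [-3.142, 0.0, 1.883]
force: [0.2, 0.5, 0.5]
width: -0.1
gripper_force: 0.0
```

```bash
python3 tilt.py
```

```text
32.42 [ 494.3 -128.    44.8] [-180.     0.   107.9] F [0.2 0.5 0.5] w -0.1 q [ 0.08  0.76  0.19  2.05 -0.38  0.36  0.88]
red 173 gggggggggggggg.wwwwwwwwwwwwwwwwwwwwwwwwwwww.rrrrrrrrrrrrrrrrrrrrrrrrrddddddddddddddddddddddddddddddddddddddddddddddddddddddddddddd
20 [27.1, 8.9, -7.8]
22.5 [27.8, 9.9, -6.5]
26 [28.8, 11.3, -4.8]
30 [29.9, 12.9, -2.8]
34 [31.0, 14.5, -0.7]
spare 173 gggggggggggggg.wwwww.bbbbbbbbbbbbbbbbbbbbbbbbbbbbbbbbbbbbbbbbbbbbbbbbbb.yyyyyyyyyyyyyyyyyyyyy.gggggggggggggggggggwwwwwwwdddddddddd
22.5 [24.3, -8.5, -23.2]
tool along -8.7 lat 0.2
```

Call:
carry_out(
  moves=[
    {"tx": -0.012, "ty": 0, "tz": 0.005, "twist": 0, "fingers": 0},
    {"tx": 0, "ty": 0, "tz": 0.004, "twist": 0, "fingers": 0},
    {"tx": 0, "ty": 0, "tz": 0, "twist": 0, "fingers": 0},
  ],
)

```text
clock: 32.85
eef_pos: [495.5, -131.3, 42.2]
tool_rot: [3.142, 0.0, 1.883]
force: [0.5, 0.4, 0.3]
width: 0.0
gripper_force: 0.1
```

Call:
carry_out(
  moves=[
    {"tx": 0, "ty": 0, "tz": 0.005, "twist": 0, "fingers": 0},
    {"tx": 0, "ty": 0, "tz": 0, "twist": 0, "fingers": 0},
    {"tx": 0, "ty": 0, "tz": 0, "twist": 0, "fingers": 0},
  ],
)

```text
clock: 33.22
eef_pos: [495.4, -131.1, 40.7]
tool_rot: [-3.142, -0.0, 1.883]
force: [0.5, 0.2, -0.4]
width: 0.3
gripper_force: 0.1
```

Call:
carry_out(
  moves=[
    {"tx": 0, "ty": 0, "tz": 0.005, "twist": 0, "fingers": 0},
    {"tx": 0, "ty": 0, "tz": 0, "twist": 0, "fingers": 0},
    {"tx": 0, "ty": 0, "tz": 0, "twist": 0, "fingers": 0},
  ],
)

```text
clock: 33.6
eef_pos: [495.4, -131.2, 39.2]
tool_rot: [-3.142, -0.0, 1.883]
force: [-0.1, -1.1, 0.8]
width: 0.1
gripper_force: 0.1
```

Call:
carry_out(
  moves=[
    {"tx": 0, "ty": 0, "tz": -0.06, "twist": 0, "fingers": 0},
    {"tx": -0.05, "ty": 0, "tz": -0.08, "twist": 0, "fingers": 0},
    {"tx": -0.05, "ty": 0, "tz": -0.08, "twist": 0, "fingers": 0},
    {"tx": 0, "ty": 0, "tz": 0, "twist": 0, "fingers": 0},
    {"tx": 0, "ty": 0, "tz": 0, "twist": 0, "fingers": 0},
    {"tx": 0, "ty": 0, "tz": 0, "twist": 0, "fingers": 0},
  ],
)

```text
clock: 34.35
eef_pos: [503.8, -158.7, 104.2]
tool_rot: [-3.14, -0.002, 1.884]
force: [-0.1, 0.5, -1.0]
width: 0.1
gripper_force: 0.0
```

```bash
python3 tilt.py; python3 lie.py | awk 'NR<22 || NR>36'
```

```text
34.35 [ 503.8 -158.7  104.2] [-1.799e+02 -1.000e-01  1.080e+02] F [-0.1  0.5 -1. ] w 0.1 q [ 0.08  0.68  0.25  1.98 -0.32  0.52  0.88]
red 102 dddggggggggggggggggggggdddwwwwwwwwwwwwwwwwwwwwwwrrrrrrrrrrrrrrrrrrrrrrrrrrrrrrrrrrrrrrrrrrrgggggggggggggggggwwwwwwwwwwwwwwwwwwwwww
20 [25.3, 8.1, -25.7]
22.5 [25.4, 8.4, -25.0]
26 [25.7, 8.9, -23.9]
30 [25.9, 9.5, -22.7]
34 [26.1, 10.1, -21.6]
spare 102 dddggggggggggggggggggggd.wwwbbbbbbbbbbbbbbbbbbbbbbbbbbbbbbbbbbbbbbbbbbyyyyyyyyyyyyyyyyyyyygggggggggggggggggwwwwwwwwwwwwwwwwwwwwwww
22.5 [24.0, -7.9, -24.1]
tool along -41.0 lat -0.3
34.4 [ 503.9 -158.9  104.3] [-1.799e+02 -1.000e-01  1.079e+02] F [-0.2 -0.1 -0.6] w -0.1 q [ 0.08  0.68  0.26  1.98 -0.32  0.52  0.88]
centre [322.6 161.8]
row0 117 col0 250
117 gggggggggggggggggggggggggggggggggggggggggggggggggggggggggggggggggggggggggggggggggggggggggggggggggggg
119 gggggggggggggggggggggggggggggggggggggggggggggggggggggggggggggggggggggggggggggggggggggggggggggggggggg
121 gggggggggggggggggggggggggggggggggggggggggggggggggggggggggggggggggggggggggggggggggggggggggggggggggggg
123 gggggggggggggggggggggggggggg
[... 2102 characters left out ...]
gggggggggggggggggggggggggggggggggggggggggggggggggggggggggggggggggggggg
195 gggggggggggggggggggggggggggggggggggggggggggggggggggggggggggggggggggggggggggggggggggggggggggggggggggg
197 gggggggggggggggggggggggggggggggggggggggggggggggggggggggggggggggggggggggggggggggggggggggggggggggggggg
199 gggggggggggggggggggggggggggggggggggggggggggggggggggggggggggggggggggggggggggggggggggggggggggggggggggg
201 gggggggggggggggggggggggggggggggggggggggggggggggggggggggggggggggggggggggggggggggggggggggggggggggwwwww
203 ggggggggggggggggggggggggggggggggggggggggggggggggggggggggggggggggggggggggggggggggggggggggggggggwwwwww
205 ggggggggggggggggggggggggggggggggggggggggggggggggggggggggggggggggggggggggggggggggggggggggggggggwwwwww
```

Now both end gaps show and the ends are within the cutout, level. Press on the middle again, checking the force each step.

Call:
carry_out(
  moves=[
    {"tx": 0.07, "ty": 0, "tz": 0.06, "twist": 0, "fingers": 0},
    {"tx": 0.067, "ty": 0, "tz": 0.07, "twist": 0, "fingers": 0},
    {"tx": 0, "ty": 0.001, "tz": 0.06, "twist": 0, "fingers": 0},
    {"tx": 0, "ty": 0, "tz": 0.012, "twist": 0, "fingers": 0},
    {"tx": 0, "ty": 0, "tz": 0, "twist": 0, "fingers": 0},
    {"tx": 0, "ty": 0, "tz": 0, "twist": 0, "fingers": 0},
  ],
)

```text
clock: 35.2
eef_pos: [492.7, -121.0, 45.1]
tool_rot: [3.141, 0.001, 1.883]
force: [-0.0, -0.4, 0.7]
width: 0.4
gripper_force: 0.0
```

Call:
carry_out(
  moves=[
    {"tx": 0, "ty": 0, "tz": 0.008, "twist": 0, "fingers": 0},
    {"tx": 0, "ty": 0, "tz": 0, "twist": 0, "fingers": 0},
  ],
)

```text
clock: 35.45
eef_pos: [492.4, -120.6, 42.4]
tool_rot: [3.141, 0.0, 1.883]
force: [0.4, 0.1, -0.4]
width: 0.1
gripper_force: 0.0
```

Call:
carry_out(
  moves=[
    {"tx": 0.005, "ty": -0.002, "tz": 0.005, "twist": 0, "fingers": 0},
    {"tx": 0, "ty": 0, "tz": 0, "twist": 0, "fingers": 0},
  ],
)

```text
clock: 35.7
eef_pos: [491.0, -119.1, 40.6]
tool_rot: [-3.141, -0.0, 1.884]
force: [-0.2, 0.3, -0.4]
width: -0.3
gripper_force: 0.0
```

Call:
carry_out(
  moves=[
    {"tx": 0, "ty": 0, "tz": 0.005, "twist": 0, "fingers": 0},
    {"tx": 0, "ty": 0, "tz": 0, "twist": 0, "fingers": 0},
  ],
)

```text
clock: 35.95
eef_pos: [491.2, -119.3, 39.1]
tool_rot: [-3.141, -0.0, 1.883]
force: [0.1, 0.7, 0.7]
width: 0.3
gripper_force: 0.0
```

Lower than the previous stop, still without contact, so the tilt is gone. Continue.

Call:
carry_out(
  moves=[
    {"tx": 0, "ty": 0, "tz": 0.005, "twist": 0, "fingers": 0},
    {"tx": 0, "ty": 0, "tz": 0, "twist": 0, "fingers": 0},
  ],
)

```text
clock: 36.2
eef_pos: [491.5, -119.6, 37.7]
tool_rot: [3.141, 0.001, 1.883]
force: [0.0, -0.1, 0.4]
width: 0.1
gripper_force: 0.5
```

Call:
carry_out(
  moves=[
    {"tx": 0, "ty": 0, "tz": 0.004, "twist": 0, "fingers": 0},
    {"tx": 0, "ty": 0, "tz": 0, "twist": 0, "fingers": 0},
  ],
)

```text
clock: 36.45
eef_pos: [491.8, -119.8, 36.9]
tool_rot: [3.141, 0.001, 1.883]
force: [-0.1, -0.6, 4.6]
width: 0.1
gripper_force: 2.3
```

Call:
carry_out(
  moves=[
    {"tx": 0, "ty": 0, "tz": 0.004, "twist": 0, "fingers": 0},
    {"tx": 0, "ty": 0, "tz": 0, "twist": 0, "fingers": 0},
  ],
)

```text
clock: 36.7
eef_pos: [491.9, -119.8, 36.1]
tool_rot: [3.14, 0.001, 1.883]
force: [-0.1, -1.1, 8.7]
width: 0.0
gripper_force: 4.4
```

Call:
carry_out(
  moves=[
    {"tx": 0, "ty": 0, "tz": 0.002, "twist": 0, "fingers": 0},
    {"tx": 0, "ty": 0, "tz": 0, "twist": 0, "fingers": 0},
  ],
)

```text
clock: 36.95
eef_pos: [491.8, -119.8, 35.2]
tool_rot: [3.14, 0.001, 1.883]
force: [0.2, -0.9, 6.0]
width: -0.1
gripper_force: 2.8
```

It is going down under 6–9 N, as it should.

Call:
carry_out(
  moves=[
    {"tx": 0, "ty": 0, "tz": 0.004, "twist": 0, "fingers": 0},
    {"tx": 0, "ty": 0, "tz": 0, "twist": 0, "fingers": 0},
    {"tx": 0, "ty": 0, "tz": 0, "twist": 0, "fingers": 0},
  ],
)

```text
clock: 37.33
eef_pos: [491.7, -119.7, 33.9]
tool_rot: [3.141, 0.001, 1.883]
force: [0.7, -0.6, 5.2]
width: 0.1
gripper_force: 2.5
```

Call:
carry_out(
  moves=[
    {"tx": 0, "ty": 0, "tz": 0.002, "twist": 0, "fingers": 0},
    {"tx": 0, "ty": 0, "tz": 0, "twist": 0, "fingers": 0},
    {"tx": 0, "ty": 0, "tz": 0, "twist": 0, "fingers": 0},
  ],
)

```text
clock: 37.7
eef_pos: [491.8, -119.7, 33.5]
tool_rot: [3.14, 0.001, 1.883]
force: [-0.0, -0.6, 6.9]
width: -0.0
gripper_force: 3.4
```

Call:
carry_out(
  moves=[
    {"tx": 0, "ty": 0, "tz": 0.002, "twist": 0, "fingers": 0},
    {"tx": 0, "ty": 0, "tz": 0, "twist": 0, "fingers": 0},
    {"tx": 0, "ty": 0, "tz": 0, "twist": 0, "fingers": 0},
  ],
)

```text
clock: 38.08
eef_pos: [491.8, -119.7, 33.4]
tool_rot: [3.14, 0.001, 1.883]
force: [-2.0, -0.4, 13.6]
width: 0.5
gripper_force: 6.6
```

Call:
carry_out(
  moves=[
    {"tx": 0, "ty": 0, "tz": 0.002, "twist": 0, "fingers": 0},
    {"tx": 0, "ty": 0, "tz": 0, "twist": 0, "fingers": 0},
    {"tx": 0, "ty": 0, "tz": 0, "twist": 0, "fingers": 0},
  ],
)

```text
clock: 38.45
eef_pos: [491.8, -119.7, 33.4]
tool_rot: [3.14, 0.001, 1.883]
force: [-2.7, 0.5, 19.6]
width: 0.3
gripper_force: 9.7
```

Firm floor at TCP 33.4, i.e. top at 22.4 mm: home. Lift off and verify.

Call:
carry_out(
  moves=[
    {"tx": 0, "ty": 0, "tz": -0.02, "twist": 0, "fingers": 0},
    {"tx": 0, "ty": 0, "tz": -0.08, "twist": 0, "fingers": 0},
    {"tx": -0.06, "ty": 0, "tz": -0.1, "twist": 0, "fingers": 0},
    {"tx": -0.077, "ty": 0, "tz": -0.04, "twist": 0, "fingers": 0},
    {"tx": 0, "ty": 0, "tz": 0, "twist": 0, "fingers": 0},
    {"tx": 0, "ty": 0, "tz": 0, "twist": 0, "fingers": 0},
    {"tx": 0, "ty": 0, "tz": 0, "twist": 0, "fingers": 0},
    {"tx": 0, "ty": 0, "tz": 0, "twist": 0, "fingers": 0},
  ],
)

```text
clock: 39.45
eef_pos: [503.4, -157.6, 103.1]
tool_rot: [-3.14, -0.001, 1.884]
force: [0.1, 0.9, -0.5]
width: 0.2
gripper_force: 0.0
```

```bash
python3 tilt.py
python3 - <<'E'
from h import *
d=eyes.get_image("top");hsv=cv2.cvtColor(d["color"],cv2.COLOR_BGR2HSV);H,S,V=[hsv[...,i].astype(int) for i in range(3)]
C=np.array([536,231.2]);r=np.zeros(H.shape,bool);r[155:285,190:325]=1
for n,m in dict(yel=(H>18)&(H<35)&(S>60),blue=(H>100)&(H<130)&(S>60),grn=(H>40)&(H<90)&(S>60),red=((H<8)|(H>172))&(S>90)).items():
    for b in blobs(r&m,8,300):
        q=onz(d,b[2],44);print(n,b[1],np.linalg.norm(q-C).round(1),np.degrees(np.arctan2(*(q-C)[::-1])).round(1))
E
```

```text
39.45 [ 503.4 -157.6  103.1] [-1.799e+02 -1.000e-01  1.080e+02] F [ 0.1  0.9 -0.5] w 0.2 q [ 0.08  0.68  0.26  1.98 -0.33  0.52  0.88]
red 103 dddgggggggggggggggggggggdd.wwwwwwwwwwwwwwwwwwwwwwrrrrrrrrrrrrrrrrrrrrrrrrrrrrrrrrrrrrrrrrr.ggggggggggggggggg.wwwwwwwwwwwwwwwwwwwww
20 [25.1, 7.9, -24.2]
22.5 [25.2, 8.3, -23.5]
26 [25.5, 8.8, -22.4]
30 [25.8, 9.4, -21.2]
34 [26.0, 10.0, -20.0]
spare 103 dddgggggggggggggggggggggd.wwbbbbbbbbbbbbbbbbbbbbbbbbbbbbbbbbbbbbbbbbbbbyyyyyyyyyyyyyyyyyyyygggggggggggggggggwwwwwwwwwwwwwwwwwwwwww
22.5 [24.5, -8.0, -24.3]
tool along -39.9 lat -0.3
yel 35 86.7 -76.6
yel 39 87.6 103.7
blue 50 60.4 -76.6
```

The red battery measures the same as the seated spare (48.7 against 48.8 mm at the 22.5 mm plane), so it is level and home. The two magazine batteries are still in their pockets. Handing in.

```bash
python3 -c "
from cell import job
print(job.finish_job())"
```

```text
the job is handed in; nothing more can be done
None
```

The red battery is pressed home and level in the green case, and the other three batteries measured in place; I handed the job in at about 39.5 s. On the first try its red end caught on the cutout's rim and I pressed with up to 34 N before stopping; after a nudge lengthwise it went down under 5–9 N.

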